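# Seat the pitch comb in a press spindle's thread

### The job

Check the thread of the spindle lying in the cradle with the larger, coarse pitch comb: pick the comb up by its grip bar, set it astride the middle of the thread and feel along until all its teeth drop fully home, letting go only once it is seated. Then, with the comb standing free, press down lightly on top of it for a moment to prove it sits flat, and leave it there. Be gentle, never forcing the comb against the thread with more than 25 N, and leave the smaller, finer comb, the cup and the jar alone.

Things in the scene. Friction and masses are not known exactly. Their poses are not given: they have to be found in the camera images.
- cradle: Fixed grey cradle (base 100 x 270 x 15 mm) holding a steel spindle along its y axis, axis 60 mm up. Origin: underside centre, on the bench, z up. From 104 to 126 mm either side along y stand end blocks with straps, 80 mm wide, 90 mm high over the bolts. The spindle was laid in by hand: where along y the crests fall is not given by this pose (anywhere in a pitch). It is held firm.
- thread_top (a point): Top of the spindle's thread at crest height, over the cradle's origin, 84 mm above the bench (axes as the cradle's). Thread: 48 mm outer, 37 mm root diameter (5.5 mm deep), pitch 15 mm, crests 9.2 mm wide, gaps 5.8 mm wide at the crest and 4.7 mm at the root. It covers 70 mm either side of here along y. It may lie over a crest or a gap.
- comb_grip (a point): Middle of the grip bar of the coarse comb (the larger one, to use; about 0.2 kg). Bar: 12 mm wide (x), 60 mm long (y, along the comb), its top 12 mm above and its underside 12 mm below this point. The feet are 64 mm below, the tooth tips 34 mm. It starts standing on its feet on the bench. This point is 118 mm above the bench with tips on crests, 112.5 mm when fully home.
- comb_tips (a point): Middle of the coarse comb's row of tooth tips, 30 mm above its feet: four teeth along y, pitch 15 mm, 3.8 mm wide at the tip, 6.5 mm long, on a leaf 8 mm thick and 84 mm long. Four legs at y = +-38 mm (10 mm wide along y, 51 mm apart inside and 67 mm outside across x) straddle the thread and steady the comb.
- fine_comb_grip (a point): Bystander: a second comb of the same build and height, but shorter (leaf 56 mm, bar 32 mm long), with five fine teeth of pitch 7 mm. Point in the middle of its grip bar, 64 mm above its feet. It stands on the bench, on the other side of the cradle from the coarse one (either side).
- cup: Bystander: white open sample cup, 68 mm across, 60 mm high; origin at the centre of its underside.
- jar: Bystander: closed glass jar with white cap, 60 mm across, 90 mm high; origin at the centre of its underside.
Not all that is in view belongs to the job. What is shaped like the part that bears comb_grip but orange or turquoise is not meant.

How it is judged (in metres and radians):
On the way, in this order (a step that is already met when the one before it is completed fails the run):
1. the comb is fully home in the thread while still held in the fingers (z of comb_grip in the frame of cradle between 0.1105 and 0.1145 m and y of comb_grip in the frame of cradle between -0.035 and 0.035 m and angle between comb_grip's own z axis and vertical below 0.1 rad and angle between the y axis of comb_grip and the y axis of cradle, either way round below 0.07 rad and contact force between the fingers and comb above 1 N), for 0.2 s.
2. the comb stands free in the thread, let go (z of comb_grip in the frame of cradle between 0.1105 and 0.1145 m and y of comb_grip in the frame of cradle between -0.035 and 0.035 m and angle between comb_grip's own z axis and vertical below 0.1 rad and angle between the y axis of comb_grip and the y axis of cradle, either way round below 0.07 rad and contact force between each of the arm, the fingers and comb below 0.1 N), for 0.2 s.
3. the comb is pressed down by the robot (over 2 N from the robot, over 3.5 N on the thread) and sits flat (z of comb_grip in the frame of cradle between 0.1105 and 0.1145 m and y of comb_grip in the frame of cradle between -0.035 and 0.035 m and angle between comb_grip's own z axis and vertical below 0.1 rad and angle between the y axis of comb_grip and the y axis of cradle, either way round below 0.07 rad and contact force between comb and cradle above 3.5 N and contact force between any of the fingers, the arm and comb above 2 N), for 0.2 s.
At the end, for the whole second after the job is handed in: The comb stands free and at rest astride the thread, within 35 mm of its middle along the spindle, teeth fully home (its grip point 112.5 mm above the bench, within 2 mm), level within 0.1 rad and in line with the spindle within 0.07 rad (z of comb_grip in the frame of cradle between 0.1105 and 0.1145 m and y of comb_grip in the frame of cradle between -0.035 and 0.035 m and angle between comb_grip's own z axis and vertical below 0.1 rad and angle between the y axis of comb_grip and the y axis of cradle, either way round below 0.07 rad and linear speed of comb below 0.01 m/s and contact force between the fingers and comb below 0.1 N); the robot touches nothing.
It fails at once if the comb is forced against the thread or cradle with more than 25 N (contact force between comb and cradle above 25 N).
It fails at once if the fine comb is moved more than 15 mm (distance of fine_comb_grip from where it was at the start of the episode above 0.015 m).
It fails at once if the cup is moved more than 15 mm (distance of cup from where it was at the start of the episode above 0.015 m).
It fails at once if the jar is moved more than 15 mm (distance of jar from where it was at the start of the episode above 0.015 m).
It also fails if it takes over 48 s, if anything falls off the work surface, if the arm or the gripper's body presses on something with over 40 N, if the wrist force passes 120 N, or if a joint passes its speed limit or range.

### The arm

A 7-joint arm with a two-finger parallel gripper is mounted at the origin on the work surface. World frame = base frame: x ahead of the robot, y to its left, z up, the work surface at z = 0. Lengths are in mm, angles in rad, forces in N, time in s.
With the tool pointing down it reaches from about 400 to 900 mm from the base axis. Payload 5.5 kg.
Tool frame: the origin (TCP) lies at the very end of the fingers, on their centre line; the grasp point (between the pads) lies 19 mm behind it; z points along the fingers, y is the direction in which the jaws open and shut (so a half turn about z gives the same grasp; the last joint's range is limited). The gripper opens to 85 mm and grips with 20 to 120 N. Pads are 22 mm wide; open, the fingers measure 114 mm over their backs; the gripper's body (76 mm by 85 mm) begins 54 mm behind the grasp point. The pads swing forward as they close: fully open they stand 13 mm farther back than shut.
Start: joints at [-0.851, 0.501, -0.427, 1.55, 0.221, 1.138, -0.21], TCP at [286.665, 583.372, 231.31] pointing down, gripper open.
Joint ranges: [-2.88, 2.88], [-0.31, 2.03], [-1.54, 1.56], [0.2, 2.42], [-1.41, 4.55], [0.19, 2.02], [-2.57, 2.57]. Speed limits (rad/s): [2.57, 2.57, 3.14, 3.14, 3.14, 3.14, 3.14].

### API

Orientations are given as a unit quaternion [x, y, z, w].
In Python, from station import env, vision gives the robot as it stands.
- The arm moves only by the shell command python3 -m pendant 'ROWS' [FORCE]. ROWS is JSON, a list of rows, each an object of numbers: "x", "y", "z": the shift along the tool's x, y, z in mm; "wx", "wy", "wz": the turn, a rotation vector about the tool's x, y, z in degrees; "claw": the closure in counts, from 0 (fully open) to 255 (shut). A call has 1 to 5 rows; each row is the pose to reach, as a shift and turn from the pose commanded when the call began, along the tool's axes at that moment; what a row does not reach only later rows make up. A row lasts 1/10 s, in which the tool goes at most 50 mm and 8.59 degrees, less where a joint would pass 70% of its speed; a pose out of reach is approached as far as the arm can. A call with a gripper value outside its range is refused whole. The fingers move at their own pace and stop on an object; FORCE is the grip in N (left out, the last holds). Time passes only in rows, so rows that repeat a pose let the fingers close. It gives the time, the measured TCP pose, the force and the opening at its end, in the units of the state.
- env.observe(): the state, without advancing time (a new reading comes with each control period).
- vision.snapshot(name): name is "scene" or "top" or "wrist"; returns the picture (400x640x3 uint8, red, green, blue); there is no depth.
- vision.get_calibration(name): a dict with "K" (3x3 intrinsics, pixels), "k1" (the pictures are not rectified: a ray, as slopes to the right and down, at radius r is drawn at 1 + k1 r^2 times it, then the intrinsics apply), "world_to_cam" (4x4, takes a point from world to camera coordinates); the wrist camera has in their place "T_tool_cam" (4x4, takes a point from camera to tool coordinates, whose origin is the TCP and whose axes are the flange's). Camera axes: x right, y down, z forward; pixel columns grow to the right and rows downward; lengths in mm; the calibration is good to about 2 mm. A picture is of the moment at which its call begins: read the wrist's pose just before it. get_calibration takes no time and is no camera call.
- env.close_job(): hands the job in, once; it reports no verdict.
The state is a dict: "clock": time; "joint_pos": joint angles; "qvel": joint speeds; "joint_torque": joint torques, N m; "eef_pos": TCP position; "tcp_rot": TCP orientation; "ft_force": force on the tool from outside, world axes, zero at the start; "moment": the same for the moment, N m; "opening": finger opening in mm.
Only numpy, scipy, OpenCV 4.12 (cv2) and the standard library are available. Lean on these libraries where they do the work, as an engineer would, in place of code of your own. Each camera call takes 0.05 s, during which the arm holds its last target.

## Working session

There is one attempt and no reset: what is moved stays moved. The work goes in short steps, Python scripts to look and compute and a shell command to move; the robot and the scene stay as the last step left them, time stands still between calls to the robot, and variables do not carry over. Pictures are saved under pics/ and viewed, and the job is handed in when it is done.

```bash
ls; mkdir -p pics; python3 - <<'E'
from station import env, vision
import cv2
print(env.observe())
for n in ("scene","top","wrist"):
    c=vision.get_calibration(n); print(n,{k:(v.tolist() if hasattr(v,'tolist') else v) for k,v in c.items()})
    cv2.imwrite(f"pics/a_{n}.png",vision.snapshot(n)[:,:,::-1])
E
```

```text
pics
{'clock': 0.0, 'joint_pos': array([-0.85081863,  0.50183731, -0.42674136,  1.55143167,  0.22080369,
        1.13829614, -0.21032502]), 'qvel': array([ 0.00030268, -0.00086064,  0.00026244,  0.00144833,  0.00190424,
        0.00093785, -0.0003231 ]), 'joint_torque': array([ 1.38947453e-03, -5.69499135e+01, -5.81492633e+00, -2.80934501e+01,
        1.07534727e-02,  1.20899139e-02,  9.08146774e-06]), 'eef_pos': array([286.45678943, 582.71566076, 230.26917264]), 'tcp_rot': array([ 2.26416183e-01,  9.74030179e-01, -9.31005137e-04, -2.36843617e-04]), 'ft_force': array([ 0.51480396,  1.07528398, -0.60181172]), 'moment': array([-0.0028775,  0.0170666, -0.0124889]), 'opening': 85.32093477040496}
scene {'K': [[410.91906141170784, 0.0, 317.34237508045885], [0.0, 410.91906141170784, 198.4178279234998], [0.0, 0.0, 1.0]], 'k1': 0.03194482509337855, 'world_to_cam': [[0.4004040194865112, 0.9161063552682257, -0.020634122617966107, -259.54895605069936], [0.647616823579415, -0.29884216197776187, -0.7009178354424762, -310.1592097211122], [-0.648281629383368, 0.267287313693757, -0.7129434907076582, 
[... 243 characters left out ...]
76296384, 0.005855189476333943, 26.672830159733664], [-0.9828791145275453, -0.00404379641065891, -0.18420720381173467, 574.5078709350931], [0.18422688511503446, -0.005199228861440681, -0.9828699928373327, 1075.8719434268546], [0.0, 0.0, 0.0, 1.0]]}
wrist {'K': [[355.8663690846694, 0.0, 322.95007429313364], [0.0, 355.8663690846694, 200.1263393949597], [0.0, 0.0, 1.0]], 'k1': -0.07885871089161268, 'T_tool_cam': [[-0.0005151584313779183, -0.9584781894095814, -0.28516538190656715, 73.58748007204429], [0.9999993674634379, -0.0007788884101703835, 0.0008114219407126488, 1.259665330972437], [-0.0009998422435300845, -0.2851647835181831, 0.9584779843880155, -141.99350113037772], [0.0, 0.0, 0.0, 1.0]]}
```

View pics/a_scene.png

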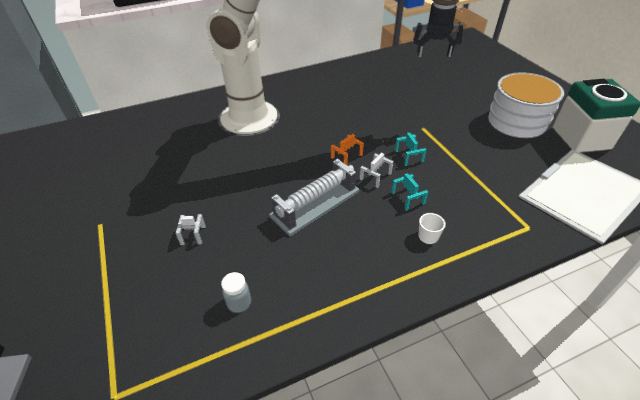

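View pics/a_top.png

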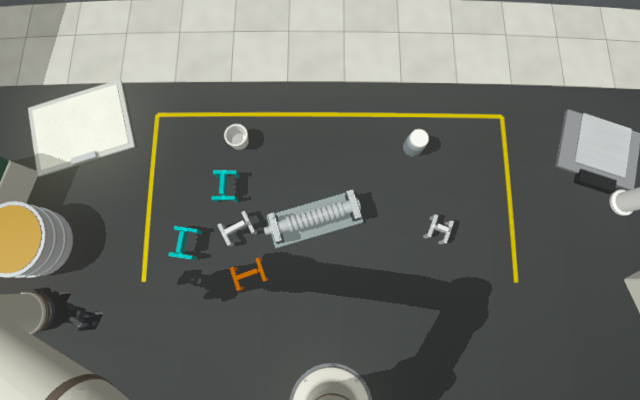

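View pics/a_wrist.png

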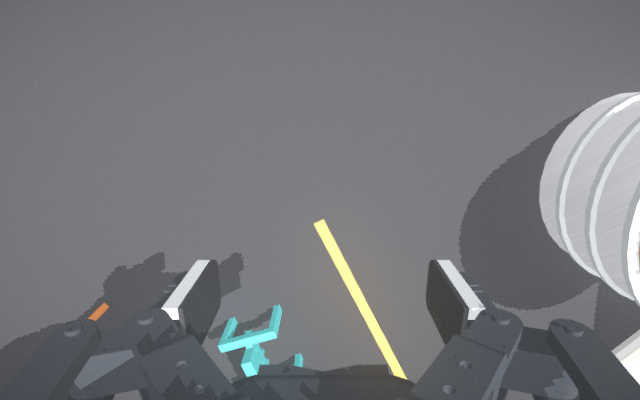

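The scene: the white coarse comb is at about (237,228) in the top view, left of the cradle at (315,218). The fine comb is at (439,229), the cup at (236,135) and the jar at (416,143). I'll enlarge these.

```bash
python3 - <<'E'
import cv2
im=cv2.imread("pics/a_top.png")
cv2.imwrite("pics/b_comb.png",cv2.resize(im[200:260,205:285],None,fx=10,fy=10,interpolation=cv2.INTER_CUBIC))
cv2.imwrite("pics/b_cradle.png",cv2.resize(im[180:255,260:370],None,fx=7,fy=7,interpolation=cv2.INTER_CUBIC))
E
```

```text
(no output)
```

View pics/b_comb.png

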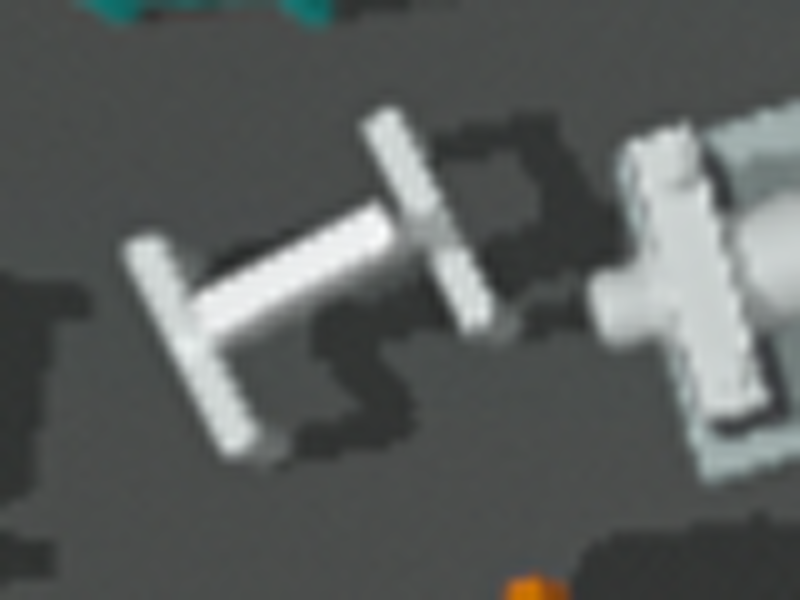

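View pics/b_cradle.png

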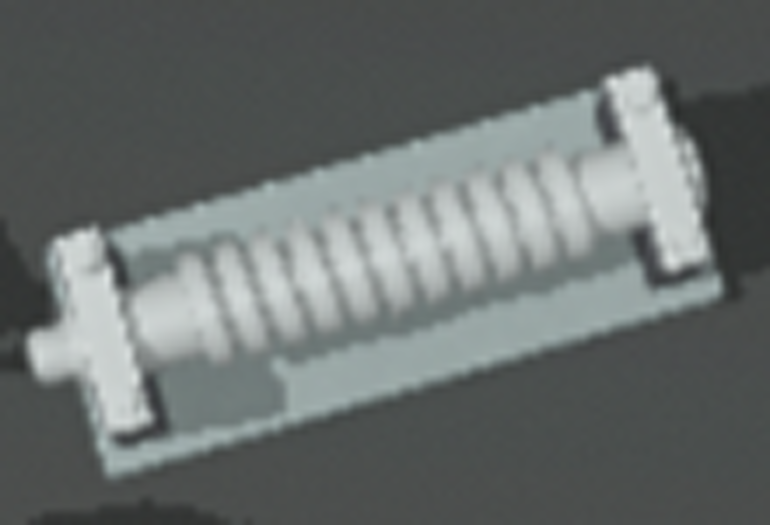

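```bash
cat > h.py <<'E'
import numpy as np, cv2
from scipy.spatial.transform import Rotation as R
from station import env, vision
def undist(c,uv):
    K=np.array(c["K"]); d=(uv[0]-K[0,2])/K[0,0], (uv[1]-K[1,2])/K[1,1]
    d=np.array(d); rd=np.linalg.norm(d); r=rd
    for _ in range(30): r=rd/(1+c["k1"]*r*r)
    return np.append(d*(r/rd if rd>0 else 1),1)
def w2c(name,pose=None):
    c=vision.get_calibration(name)
    if name!="wrist": return c,np.array(c["world_to_cam"])
    T=np.eye(4); T[:3,:3]=R.from_quat(pose[1]).as_matrix(); T[:3,3]=pose[0]
    return c,np.linalg.inv(T@np.array(c["T_tool_cam"]))
def toz(name,uv,z,pose=None):
    c,M=w2c(name,pose); Rm=M[:3,:3]; C=-Rm.T@M[:3,3]; d=Rm.T@undist(c,uv)
    return C+d*(z-C[2])/d[2]
def proj(name,P,pose=None):
    c,M=w2c(name,pose); p=M[:3,:3]@np.array(P)+M[:3,3]; s=p[:2]/p[2]
    s=s*(1+c["k1"]*(s@s)); K=np.array(c["K"]); return s*[K[0,0],K[1,1]]+[K[0,2],K[1,2]]
def shot(name,fn):
    s=env.observe(); im=vision.snapshot(name)[:,:,::-1].copy(); cv2.imwrite(fn,im)
    return im,(np.array(s["eef_pos"]),np.array(s["tcp_rot"]))
E
python3 - <<'E'
from h import *
f=lambda x,y,k,ox,oy:((x+.5)/k-.5+ox,(y+.5)/k-.5+oy)
print("bar top z76")
P=[toz("top",f(x,y,10,205,200),76)[:2] for x,y in [(188,302),(375,205),(398,245),(208,345)]]
P=np.array(P);print(P.round(1),P.mean(0)); d=(P[0]+P[3]-P[1]-P[2])/2;print(np.linalg.norm(d),np.degrees(np.arctan2(d[1],d[0])))
Q=np.array([toz("top",f(x,y,7,260,180),15)[:2] for x,y in [(80,228),(605,85),(722,297),(105,478)]])
print("base");print(Q.round(1))
Q=np.array([toz("top",f(x,y,7,260,180),90)[:2] for x,y in [(80,235),(630,80),(688,258),(132,425)]])
print("bolts/strap");print(Q.round(1),Q.mean(0));d=(Q[0]+Q[3]-Q[1]-Q[2])/2;print(np.linalg.norm(d),np.degrees(np.arctan2(d[1],d[0])))
for n,u,z in [("cup",(236,135),60),("jar",(418,137),90),("fine",(440,228),76)]: print(n,toz("top",u,z))
E
```

```text
bar top z76
[[484.3 298.6]
 [511.8 247.3]
 [500.6 240.5]
 [472.4 292.5]] [492.27790878 269.72321672]
58.69985565154551 118.36095850096974
base
[[544.  174.3]
 [606.6 -48.1]
 [515.7 -96.6]
 [438.9 161.3]]
bolts/strap
[[529.6 165.1]
 [593.  -52.7]
 [521.4 -74.8]
 [454.8 142.9]] [524.67690736  45.12385768]
227.25988483792366 106.61989201229287
cup [767.37129067 278.93484236  60.        ]
jar [ 753.30145735 -252.54767612   90.        ]
fine [ 491.26198344 -306.70526464   76.        ]
```

```bash
cat >> h.py <<'E'
def delta(P,ydir,tilt=True):
    """tool-frame shift/turn to reach TCP P pointing down with tool y along world angle ydir(deg), nearest half-turn"""
    s=env.observe(); Rm=R.from_quat(s["tcp_rot"]).as_matrix(); p=np.array(s["eef_pos"])
    best=None
    for a in (ydir,ydir+180):
        a=np.radians(a); y=np.array([np.cos(a),np.sin(a),0]); z=np.array([0,0,-1.]); x=np.cross(y,z)
        rv=np.degrees(R.from_matrix(Rm.T@np.c_[x,y,z]).as_rotvec())
        if best is None or np.linalg.norm(rv)<np.linalg.norm(best): best=rv
    print("shift",(Rm.T@(np.array(P)-p)).round(2),"turn",best.round(2),"tcp",p.round(2),"t",s["clock"],"F",np.round(s["ft_force"],2),"open",s["opening"])
E
python3 -c "
from h import *
delta([492,270,180],28.4)"
```

```text
shift [-322.41 -190.06   50.77] turn [-9.000e-02  3.000e-02  3.543e+01] tcp [286.51 582.85 230.49] t 0.15 F [-0.09 -0.   -0.25] open 85.71801434188083
```

```bash
python3 -m pendant '[{"x":-35,"y":-20,"z":0,"wz":4},{"x":-70,"y":-41,"z":0,"wz":10},{"x":-105,"y":-62,"z":0,"wz":16},{"x":-140,"y":-83,"z":5,"wz":23},{"x":-175,"y":-103,"z":10,"wz":30}]'; python3 -c "
from h import *
delta([492,270,180],28.4)"
```

```text
shift [-322.41 -190.06   50.77] turn [-9.000e-02  3.000e-02  3.543e+01] tcp [286.51 582.85 230.49] t 0.15 F [-0.09 -0.   -0.25] open 85.71801434188083schema error: expected keys x, y, z, wx, wy, wz, claw
```

All keys are needed in every row.

```bash
python3 -m pendant '[{"x":-35,"y":-20,"z":0,"wx":0,"wy":0,"wz":4,"claw":0},{"x":-70,"y":-41,"z":0,"wx":0,"wy":0,"wz":10,"claw":0},{"x":-105,"y":-62,"z":0,"wx":0,"wy":0,"wz":16,"claw":0},{"x":-140,"y":-83,"z":5,"wx":0,"wy":0,"wz":23,"claw":0},{"x":-175,"y":-103,"z":10,"wx":0,"wy":0,"wz":30,"claw":0}]'; python3 -c "
from h import *
delta([492,270,180],28.4)"
```

```text
clock: 0.65
eef_pos: [399.0, 412.1, 221.2]
tcp_rot: [0.473, 0.881, 0.0, 0.0]
ft_force: [0.7, -0.0, 0.0]
opening: 85.3
shift [-169.82   -1.     41.19] turn [0.01 0.   5.14] tcp [399.   412.1  221.18] t 0.65 F [ 0.68 -0.03  0.01] open 85.28721099244851
```

```bash
python3 -m pendant '[{"x":-40,"y":0,"z":10,"wx":0,"wy":0,"wz":3,"claw":0},{"x":-80,"y":0,"z":20,"wx":0,"wy":0,"wz":5,"claw":0},{"x":-120,"y":-1,"z":30,"wx":0,"wy":0,"wz":5,"claw":0},{"x":-150,"y":-1,"z":38,"wx":0,"wy":0,"wz":5,"claw":0},{"x":-170,"y":-1,"z":41,"wx":0,"wy":0,"wz":5,"claw":0}]'; python3 -m pendant '[{"x":0,"y":0,"z":0,"wx":0,"wy":0,"wz":0,"claw":0},{"x":0,"y":0,"z":0,"wx":0,"wy":0,"wz":0,"claw":0}]';python3 -c "
from h import *
delta([492,270,180],28.4)
im,p=shot('wrist','pics/c_wrist.png'); print(p)
im,p=shot('top','pics/c_top.png')"
```

```text
clock: 1.15
eef_pos: [493.0, 268.5, 179.0]
tcp_rot: [0.51, 0.86, -0.001, -0.0]
ft_force: [-0.6, 0.1, 0.3]
opening: 85.4
clock: 1.35
eef_pos: [491.8, 272.3, 180.2]
tcp_rot: [0.509, 0.861, -0.0, -0.0]
ft_force: [-1.3, 0.5, -0.8]
opening: 85.6
shift [-2.08 -0.89  0.16] turn [-0.02 -0.04  0.39] tcp [491.78 272.26 180.16] t 1.35 F [-1.34  0.49 -0.79] open 85.55573692164394
(array([491.77835182, 272.25562531, 180.16271937]), array([ 5.09124821e-01,  8.60692600e-01, -7.39389901e-06, -4.05862391e-04]))
```

View pics/c_wrist.png

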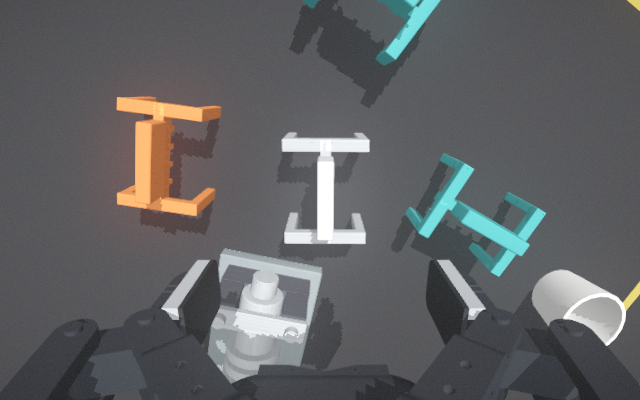

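The coarse comb's bar is at columns about 318–333, rows 156–239, nearly aligned with the tool. Next, an enlarged crop.

```bash
python3 - <<'E'
import cv2
im=cv2.imread("pics/c_wrist.png")
cv2.imwrite("pics/c_crop.png",cv2.resize(im[125:250,270:380],None,fx=4.8,fy=4.8,interpolation=cv2.INTER_CUBIC))
E
```

```text
(no output)
```

View pics/c_crop.png

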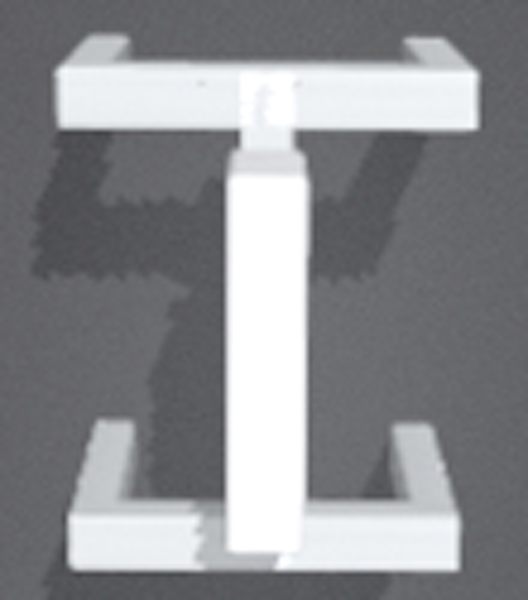

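```bash
python3 - <<'E'
from h import *
pose=(np.array([491.778,272.256,180.163]),np.array([.509125,.860693,0,-.000406]))
f=lambda x,y,k,ox,oy:((x+.5)/k-.5+ox,(y+.5)/k-.5+oy)
P=np.array([toz("wrist",f(x,y,4.8,270,125),76,pose)[:2] for x,y in [(227,175),(307,175),(301,552),(226,552)]])
print(P.round(1),P.mean(0)); d=(P[0]+P[1]-P[2]-P[3])/2;print(np.linalg.norm(d),np.linalg.norm(P[0]-P[1]),np.degrees(np.arctan2(d[1],d[0])))
# crossbar corners top at z ~ 48?
for z in (40,45,50):
  P2=np.array([toz("wrist",f(x,y,4.8,270,125),z,pose)[:2] for x,y in [(57,68),(478,72),(460,517),(68,515)]])
  print(z,P2.mean(0),np.linalg.norm(P2[0]-P2[1]),np.linalg.norm((P2[0]+P2[1]-P2[2]-P2[3])/2))
E
```

```text
[[474.3 296.4]
 [484.5 302.1]
 [512.7 249.9]
 [502.4 244.3]] [493.48314487 273.17883345]
59.24548129216505 11.658352941967467 118.33705148422926
40 [493.09478229 274.53121559] 69.27579082860477 78.57817716851967
45 [492.44663231 275.64352465] 68.04838425662007 77.18595385475285
50 [491.79848233 276.7558337 ] 66.82097768463541 75.79373054098599
```

```bash
python3 -c "
from h import *
delta([493.2,272.4,47],28.35)"
```

```text
shift [ -2.3    1.03 133.53] turn [ 0.02 -0.06  0.61] tcp [491.22 273.76 180.53] t 1.45 F [-0.76  0.68  0.38] open 85.40638975663828
```

```bash
python3 -m pendant '[{"x":-2,"y":0,"z":20,"wx":0,"wy":0,"wz":0.5,"claw":100},{"x":-2,"y":0.5,"z":40,"wx":0,"wy":0,"wz":0.5,"claw":100},{"x":-2,"y":0.5,"z":55,"wx":0,"wy":0,"wz":0.5,"claw":100},{"x":-2,"y":0.5,"z":70,"wx":0,"wy":0,"wz":0.5,"claw":100},{"x":-2,"y":0.5,"z":80,"wx":0,"wy":0,"wz":0.5,"claw":100}]' 25;python3 -m pendant '[{"x":0,"y":0,"z":0,"wx":0,"wy":0,"wz":0,"claw":100},{"x":0,"y":0,"z":0,"wx":0,"wy":0,"wz":0,"claw":100}]';python3 -c "
from h import *
delta([493.2,272.4,47],28.35)
im,p=shot('wrist','pics/d_wrist.png')
delta([493.2,272.4,47],28.35)
"
```

```text
clock: 1.95
eef_pos: [492.7, 271.0, 99.1]
tcp_rot: [0.512, 0.859, -0.0, -0.0]
ft_force: [0.5, -0.1, 0.7]
opening: 51.9
clock: 2.15
eef_pos: [493.6, 270.7, 100.4]
tcp_rot: [0.512, 0.859, 0.0, -0.0]
ft_force: [0.2, -0.2, 0.1]
opening: 51.9
shift [ 1.65  0.46 53.39] turn [ 0.   -0.01 -0.01] tcp [493.58 270.72 100.39] t 2.15 F [ 0.24 -0.21  0.08] open 51.913001417297636
shift [1.690e+00 3.000e-02 5.384e+01] turn [ 0.06 -0.01 -0.02] tcp [493.94 270.86 100.84] t 2.2 F [ 0.22 -0.87  0.47] open 51.69678135784456
```

View pics/d_wrist.png

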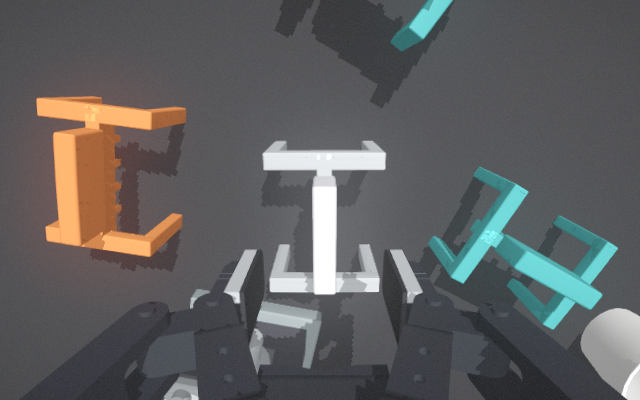

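```bash
python3 - <<'E'
from h import *
q=R.from_matrix(np.eye(3))
pose=(np.array([493.6,271.0,100.6]),np.array([.512,.859,0,0]))
a=toz("wrist",(325,184.5),76,pose);b=toz("wrist",(324.5,293),76,pose);print(a,b,(a+b)/2,np.linalg.norm(a-b))
E
```

```text
[479.45073489 300.31683865  76.        ] [507.55735396 247.94198715  76.        ] [493.50404442 274.1294129   76.        ] 59.439945362414605
```

```bash
python3 -m pendant '[{"x":2.5,"y":0.5,"z":15,"wx":0,"wy":0,"wz":0,"claw":100},{"x":2.5,"y":0.5,"z":30,"wx":0,"wy":0,"wz":0,"claw":100},{"x":2.5,"y":0.5,"z":42,"wx":0,"wy":0,"wz":0,"claw":100},{"x":2.5,"y":0.5,"z":52,"wx":0,"wy":0,"wz":0,"claw":100},{"x":2.5,"y":0.5,"z":52,"wx":0,"wy":0,"wz":0,"claw":100}]' 25;python3 -m pendant '[{"x":0,"y":0,"z":0,"wx":0,"wy":0,"wz":0,"claw":150},{"x":0,"y":0,"z":0,"wx":0,"wy":0,"wz":0,"claw":180},{"x":0,"y":0,"z":0,"wx":0,"wy":0,"wz":0,"claw":200},{"x":0,"y":0,"z":0,"wx":0,"wy":0,"wz":0,"claw":255},{"x":0,"y":0,"z":0,"wx":0,"wy":0,"wz":0,"claw":255}]' 30;python3 -m pendant '[{"x":0,"y":0,"z":0,"wx":0,"wy":0,"wz":0,"claw":255},{"x":0,"y":0,"z":0,"wx":0,"wy":0,"wz":0,"claw":255},{"x":0,"y":0,"z":0,"wx":0,"wy":0,"wz":0,"claw":255}]'
```

```text
clock: 2.7
eef_pos: [491.3, 272.0, 46.1]
tcp_rot: [0.513, 0.859, -0.002, -0.001]
ft_force: [-0.1, -0.9, -0.5]
opening: 52.0
clock: 3.2
eef_pos: [493.1, 273.1, 49.0]
tcp_rot: [0.513, 0.859, 0.0, 0.0]
ft_force: [-1.3, -0.2, 3.7]
opening: 11.7
clock: 3.5
eef_pos: [493.1, 273.1, 48.9]
tcp_rot: [0.513, 0.859, 0.0, 0.0]
ft_force: [-1.2, -1.1, 5.7]
opening: 11.3
```

```bash
python3 -m pendant '[{"x":0,"y":0,"z":-8,"wx":0,"wy":0,"wz":0,"claw":255},{"x":0,"y":0,"z":-30,"wx":0,"wy":0,"wz":0,"claw":255},{"x":0,"y":0,"z":-60,"wx":0,"wy":0,"wz":0,"claw":255},{"x":0,"y":0,"z":-90,"wx":0,"wy":0,"wz":0,"claw":255},{"x":0,"y":0,"z":-110,"wx":0,"wy":0,"wz":0,"claw":255}]';python3 -m pendant '[{"x":0,"y":0,"z":0,"wx":0,"wy":0,"wz":0,"claw":255},{"x":0,"y":0,"z":0,"wx":0,"wy":0,"wz":0,"claw":255},{"x":0,"y":0,"z":0,"wx":0,"wy":0,"wz":0,"claw":255}]'
python3 -c "
from h import *
im,p=shot('wrist','pics/e_wrist.png');im,p=shot('top','pics/e_top.png');im,p=shot('scene','pics/e_scene.png')
delta([524.7,45.1,159],16.6)"
```

```text
clock: 4.0
eef_pos: [493.1, 273.2, 160.3]
tcp_rot: [0.513, 0.859, 0.001, 0.0]
ft_force: [-0.1, 1.0, -2.6]
opening: 11.7
clock: 4.3
eef_pos: [491.6, 272.1, 156.6]
tcp_rot: [0.513, 0.859, -0.001, -0.001]
ft_force: [-0.5, 0.0, -2.7]
opening: 11.4
shift [-215.66  -78.95   -2.04] turn [-1.600e-01  1.000e-02  1.173e+01] tcp [491.83 272.4  156.75] t 4.45 F [-0.45  0.21 -1.7 ] open 11.507568588349043
```

View pics/e_wrist.png

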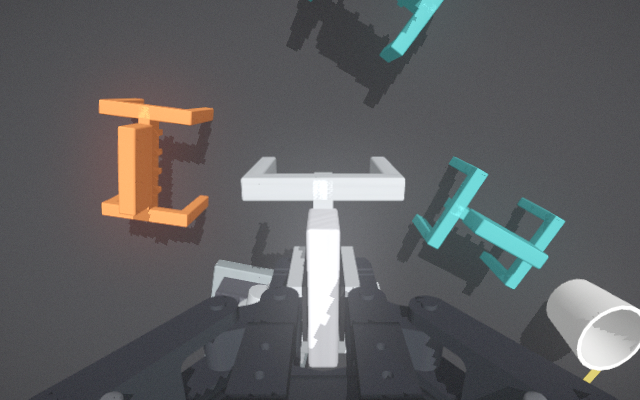

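View pics/e_scene.png

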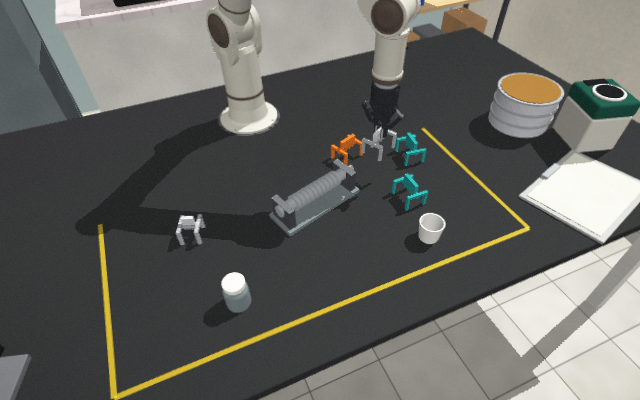

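```bash
python3 -m pendant '[{"x":-20,"y":-6,"z":-8,"wx":0,"wy":0,"wz":1,"claw":255},{"x":-60,"y":-18,"z":-10,"wx":0,"wy":0,"wz":4,"claw":255},{"x":-100,"y":-31,"z":-10,"wx":0,"wy":0,"wz":7,"claw":255},{"x":-140,"y":-43,"z":-10,"wx":0,"wy":0,"wz":10,"claw":255},{"x":-180,"y":-55,"z":-10,"wx":0,"wy":0,"wz":11.7,"claw":255}]'
python3 -c "
from h import *
delta([559,-70,168],16.6)"
```

```text
clock: 4.95
eef_pos: [529.5, 86.8, 167.6]
tcp_rot: [0.598, 0.801, -0.0, -0.0]
ft_force: [0.7, 0.2, -2.4]
opening: 11.5
shift [-158.67  -16.33   -0.39] turn [-0.06 -0.01 -0.05] tcp [529.47  86.75 167.61] t 4.95 F [ 0.68  0.24 -2.44] open 11.501299790178884
```

```bash
python3 -m pendant '[{"x":-35,"y":-4,"z":0,"wx":0,"wy":0,"wz":0,"claw":255},{"x":-75,"y":-8,"z":0,"wx":0,"wy":0,"wz":0,"claw":255},{"x":-110,"y":-12,"z":0,"wx":0,"wy":0,"wz":0,"claw":255},{"x":-140,"y":-15,"z":0,"wx":0,"wy":0,"wz":0,"claw":255},{"x":-158,"y":-16,"z":0,"wx":0,"wy":0,"wz":0,"claw":255}]'
python3 -m pendant '[{"x":0,"y":0,"z":0,"wx":0,"wy":0,"wz":0,"claw":255},{"x":0,"y":0,"z":0,"wx":0,"wy":0,"wz":0,"claw":255},{"x":0,"y":0,"z":0,"wx":0,"wy":0,"wz":0,"claw":255},{"x":0,"y":0,"z":0,"wx":0,"wy":0,"wz":0,"claw":255}]'
python3 -c "
from h import *
im,p=shot('wrist','pics/f_wrist.png');print(p);im,p=shot('top','pics/f_top.png');print(p)
delta([559,-70,168],16.6)"
```

```text
clock: 5.45
eef_pos: [559.2, -71.3, 167.4]
tcp_rot: [0.599, 0.801, -0.001, -0.0]
ft_force: [0.1, 0.3, -1.7]
opening: 11.6
clock: 5.85
eef_pos: [559.4, -65.8, 168.0]
tcp_rot: [0.596, 0.803, 0.0, -0.0]
ft_force: [0.0, -0.8, -2.1]
opening: 11.5
(array([559.41912222, -65.84797735, 168.04634954]), array([ 5.96442078e-01,  8.02655985e-01,  1.13978770e-04, -4.52706094e-04]))
(array([559.5567325 , -66.08256285, 168.19020246]), array([ 5.96514020e-01,  8.02602604e-01,  1.32481195e-04, -2.56846548e-04]))
shift [-3.31 -1.56  0.23] turn [-0.01 -0.02  0.14] tcp [559.54 -66.38 168.23] t 5.95 F [-0.74 -0.76 -2.65] open 11.401916536929201
```

View pics/f_wrist.png

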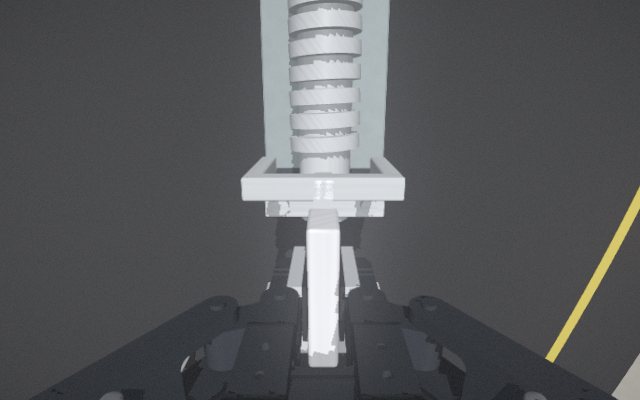

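```bash
python3 - <<'E'
import cv2
im=cv2.imread("pics/f_wrist.png")
cv2.imwrite("pics/f_c1.png",cv2.resize(im[0:150,255:395],None,fx=4,fy=4,interpolation=cv2.INTER_CUBIC))
cv2.imwrite("pics/f_c2.png",cv2.resize(im[150:380,235:415],None,fx=2.6,fy=2.6,interpolation=cv2.INTER_CUBIC))
E
```

```text
(no output)
```

View pics/f_c1.png

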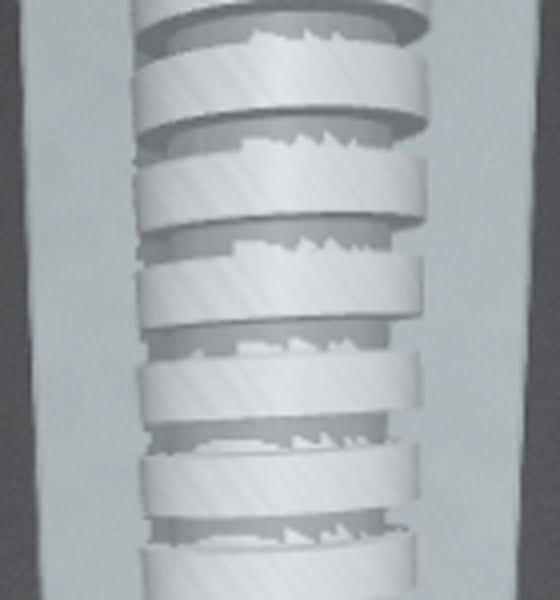

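View pics/f_c2.png

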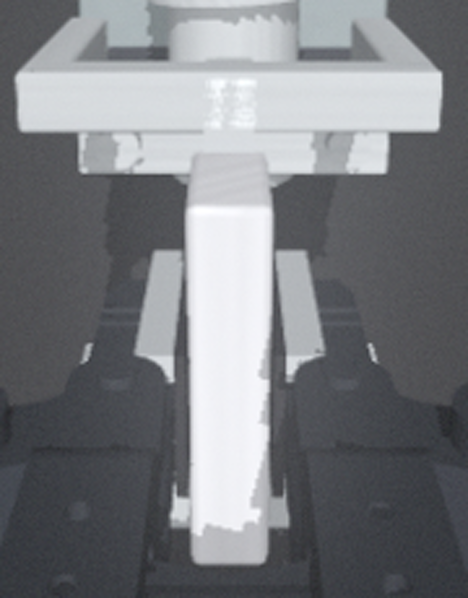

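```bash
python3 - <<'E'
from h import *
pose=(np.array([559.5,-66.1,168.15]),np.array([.59648,.80263,0,0])); pose=(pose[0],pose[1]/np.linalg.norm(pose[1]))
Rm=R.from_quat(pose[1]).as_matrix()
g=lambda x,y,k,ox,oy:((x+.5)/k-.5+ox,(y+.5)/k-.5+oy)
tool=lambda P:Rm.T@(P-pose[0])
L=[]
for y,a,b in [(85,133,428),(190,136,426),(290,138,423),(385,140,419),(480,142,417),(570,144,414)]:
    A=toz("wrist",g(a,y,4,255,0),60,pose);B=toz("wrist",g(b,y,4,255,0),60,pose)
    L.append(tool((A+B)/2)); print("axis tool",L[-1].round(2),"w",np.linalg.norm(A-B).round(1))
L=np.array(L); c=np.polyfit(L[:,0],L[:,1],1); print("slope deg",np.degrees(np.arctan(c[0])),"y at x=0,120:",c[1],np.polyval(c,120))
for y,a,b in [(2,20,540),(590,42,517)]:
    A=toz("wrist",g(a,y,4,255,0),15,pose);B=toz("wrist",g(b,y,4,255,0),15,pose);print("base",tool((A+B)/2),np.linalg.norm(A-B))
for nm,x1,x2,y,h in [("barfar",187,271,207,28),("barnear",192,266,562,28)]:
    A=toz("wrist",g(x1,y,2.6,235,150),pose[0][2]+h,pose);B=toz("wrist",g(x2,y,2.6,235,150),pose[0][2]+h,pose)
    print(nm,tool((A+B)/2).round(2),np.linalg.norm(A-B))
for h in (0,-5,-10): # crossbar top far edge
    A=toz("wrist",g(17,72,2.6,235,150),pose[0][2]+h,pose);B=toz("wrist",g(441,72,2.6,235,150),pose[0][2]+h,pose);print("xbar",h,tool(A),tool(B),np.linalg.norm(A-B))
E
```

```text
axis tool [121.53   1.47 108.15] w 48.0
axis tool [105.22   1.56 108.15] w 47.8
axis tool [ 89.32   1.49 108.15] w 47.7
axis tool [ 73.83   1.33 108.15] w 47.4
axis tool [ 57.91   1.34 108.15] w 47.5
axis tool [ 42.38   1.26 108.15] w 47.3
slope deg 0.19567181107811646 y at x=0,120: 1.1290090896305491 1.5388247656605731
base [145.27137605   1.647138   153.15      ] 98.87065272855324
base [ 32.59135882   1.60317684 153.15      ] 98.75766186182453
barfar [ 29.9    0.04 -28.  ] 11.071029218539165
barnear [-28.09   0.   -28.  ] 11.266047613829423
xbar 0 [ 41.78823425 -33.37882394   0.        ] [41.73691346 33.52269042  0.        ] 66.90153404918418
xbar -5 [ 40.64915503 -34.55423808   5.        ] [40.59602705 34.70312046  5.        ] 69.25737892574055
xbar -10 [ 39.51007581 -35.72965223  10.        ] [39.45514064 35.88355051 10.        ] 71.6132238022967
```

```bash
python3 - <<'E'
import cv2,numpy as np
im=cv2.imread("pics/f_wrist.png")
cv2.imwrite("pics/f_c3.png",cv2.resize(im[0:150,300:350],None,fx=8,fy=4,interpolation=cv2.INTER_CUBIC))
g=im[:,:,1].astype(float)
for c in (308,316,325,334): print(c,[int(v) for v in g[0:165,c-1:c+2].mean(1)])
E
```

```text
308 [199, 163, 113, 112, 120, 143, 153, 151, 151, 152, 152, 165, 199, 201, 202, 201, 202, 203, 204, 205, 206, 206, 206, 206, 206, 203, 204, 201, 152, 116, 119, 146, 154, 154, 153, 154, 154, 154, 186, 203, 203, 203, 204, 205, 206, 207, 207, 208, 208, 208, 208, 206, 204, 203, 184, 118, 136, 154, 155, 157, 156, 155, 155, 155, 185, 203, 204, 204, 206, 207, 208, 209, 210, 210, 209, 209, 208, 206, 205, 198, 156, 138, 156, 156, 157, 157, 157, 158, 153, 178, 202, 205, 206, 206, 207, 210, 209, 210, 210, 210, 210, 208, 206, 206, 205, 159, 155, 158, 158, 157, 191, 198, 199, 189, 196, 206, 205, 207, 209, 209, 210, 211, 211, 211, 209, 209, 207, 206, 202, 180, 158, 156, 157, 166, 194, 198, 194, 187, 196, 206, 207, 207, 209, 210, 211, 211, 212, 211, 209, 207, 206, 206, 197, 160, 160, 163, 161, 176, 198, 202, 202, 201, 202, 203, 201]
316 [157, 112, 114, 128, 160, 162, 162, 162, 162, 168, 182, 210, 213, 211, 210, 210, 211, 211, 213, 215, 215, 214, 213, 211, 210, 210, 211, 163, 115, 120, 159, 164, 164, 164, 182, 204, 205, 210, 215, 214, 213, 213, 212, 213, 215, 217, 216, 216, 215, 213, 212, 212, 213, 
[... 1519 characters left out ...]
 215, 160, 119, 116, 154, 165, 164, 164, 165, 167, 185, 208, 215, 217, 216, 215, 215, 216, 217, 217, 217, 216, 217, 216, 216, 216, 217, 206, 136, 134, 160, 167, 166, 165, 166, 170, 183, 203, 213, 216, 217, 216, 217, 217, 217, 218, 218, 218, 217, 216, 217, 217, 217, 203, 130, 158, 167, 167, 167, 166, 167, 179, 194, 206, 216, 218, 219, 217, 218, 218, 219, 219, 219, 218, 217, 217, 217, 218, 195, 163, 165, 168, 167, 178, 179, 178, 216, 188, 208, 217, 219, 218, 218, 218, 219, 218, 219, 219, 218, 217, 218, 218, 215, 185, 167, 167, 168, 170, 178, 179, 184, 189, 204, 217, 217, 218, 218, 218, 218, 219, 219, 219, 219, 218, 218, 218, 208, 173, 168, 167, 181, 205, 210, 213, 215, 216, 215, 215, 216, 216]
```

View pics/f_c3.png

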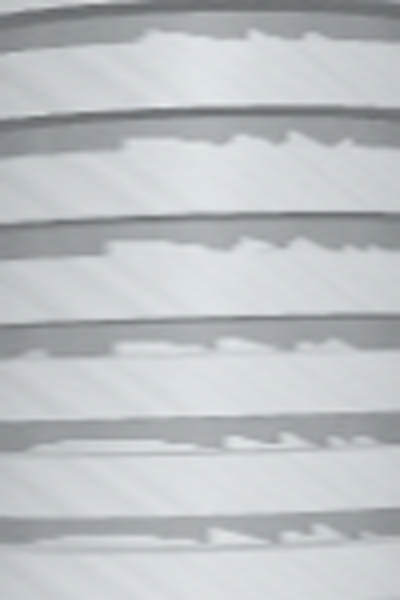

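```bash
python3 - <<'E'
from h import *
pose=(np.array([559.5,-66.1,168.15]),np.array([.59648,.80263,0,0])); pose=(pose[0],pose[1]/np.linalg.norm(pose[1]))
Rm=R.from_quat(pose[1]).as_matrix()
tool=lambda P:Rm.T@(P-pose[0])
X=[]
for r in (26.2,52.8,78.7,103.5,128.3,152.0):
    P=toz("wrist",(325,r),84,pose); X.append(tool(P)[0])
X=np.array(X);print(X.round(2),np.diff(X).round(2))
print("crest centres tool x",(X+4.6).round(2))
o=tool(np.array([524.7,45.1,84]));print("origin guess in tool",o)
import glob
# far ends of thread in top image to fix origin
im=cv2.imread("pics/f_top.png"); cv2.imwrite("pics/f_t.png",cv2.resize(im[170:270,250:380],None,fx=6,fy=6,interpolation=cv2.INTER_CUBIC))
E
```

```text
[113.93  98.93  83.96  69.24  54.07  39.11] [-15.   -14.97 -14.72 -15.17 -14.96]
crest centres tool x [118.53 103.53  88.56  73.84  58.67  43.71]
origin guess in tool [116.51146769  -1.248157    84.15      ]
```

View pics/f_t.png

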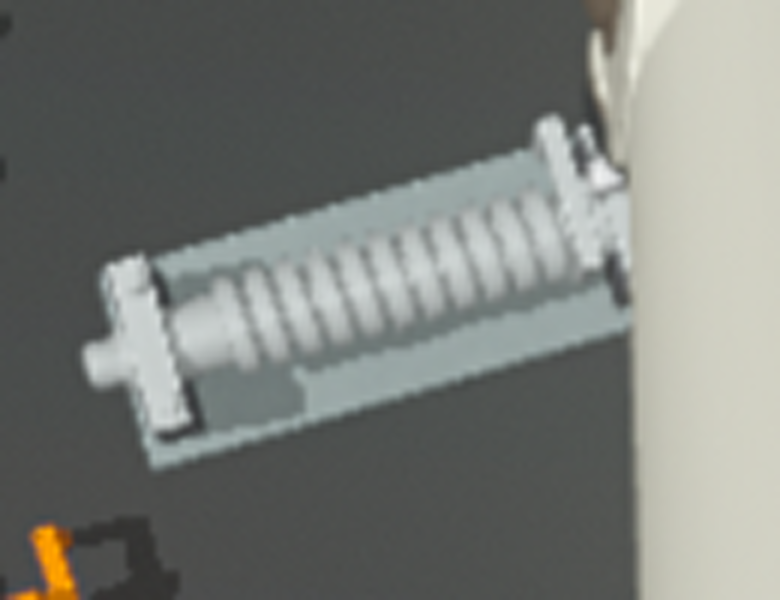

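```bash
python3 -m pendant '[{"x":25,"y":0.4,"z":0,"wx":0,"wy":0,"wz":0.2,"claw":255},{"x":60,"y":0.8,"z":0,"wx":0,"wy":0,"wz":0.2,"claw":255},{"x":90,"y":1.2,"z":5,"wx":0,"wy":0,"wz":0.2,"claw":255},{"x":110,"y":1.5,"z":15,"wx":0,"wy":0,"wz":0.2,"claw":255},{"x":117.6,"y":1.5,"z":22,"wx":0,"wy":0,"wz":0.2,"claw":255}]'
python3 -m pendant '[{"x":0,"y":0,"z":0,"wx":0,"wy":0,"wz":0,"claw":255},{"x":0,"y":0,"z":0,"wx":0,"wy":0,"wz":0,"claw":255},{"x":0,"y":0,"z":0,"wx":0,"wy":0,"wz":0,"claw":255},{"x":0,"y":0,"z":0,"wx":0,"wy":0,"wz":0,"claw":255}]'
python3 -c "
from h import *
im,p=shot('wrist','pics/g_wrist.png');print(p);im,p=shot('scene','pics/g_scene.png')
cv2.imwrite('pics/g_s.png',cv2.resize(im[120:250,250:400],None,fx=5,fy=4.5,interpolation=cv2.INTER_CUBIC))
delta([524.7,45.1,145],16.6)"
```

```text
clock: 6.45
eef_pos: [526.5, 48.9, 146.0]
tcp_rot: [0.597, 0.802, 0.0, -0.0]
ft_force: [-1.0, 0.6, -1.5]
opening: 11.5
clock: 6.85
eef_pos: [528.1, 44.1, 146.7]
tcp_rot: [0.6, 0.8, 0.0, 0.0]
ft_force: [-0.2, 0.2, -2.0]
opening: 11.7
(array([528.08355597,  44.1201457 , 146.6621157 ]), array([5.99658176e-01, 8.00256121e-01, 9.05756686e-05, 4.51513599e-04]))
shift [ 1.4  -2.92  1.59] turn [ 0.03  0.02 -0.26] tcp [527.89  44.58 146.6 ] t 6.95 F [-0.25  0.44 -1.92] open 11.737863977300243
```

View pics/g_wrist.png

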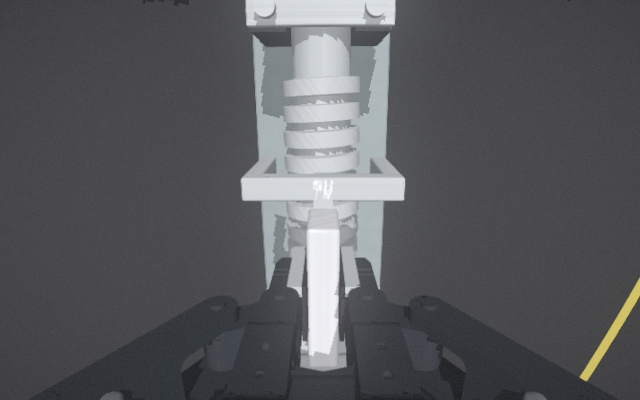

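View pics/g_s.png

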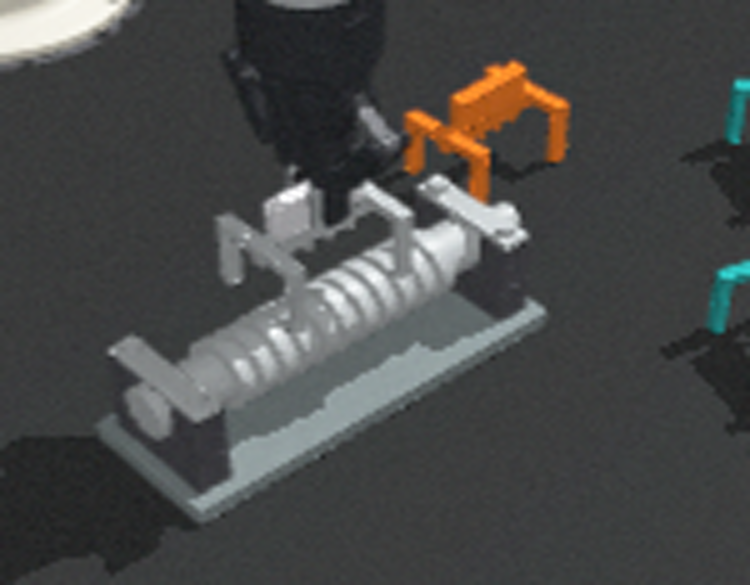

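```bash
python3 - <<'E'
import cv2
im=cv2.imread("pics/g_wrist.png")
cv2.imwrite("pics/g_c1.png",cv2.resize(im[0:175,240:405],None,fx=4.5,fy=3.4,interpolation=cv2.INTER_CUBIC))
g=im[:,:,1].astype(float)
for c in (322,): print(c,[(i+70,int(v)) for i,v in enumerate(g[70:165,c-1:c+2].mean(1))])
for r in (85,110,135,158): print(r,[(i+276,int(v)) for i,v in enumerate(g[r-1:r+2,276:294].mean(0))],[(i+350,int(v)) for i,v in enumerate(g[r-1:r+2,350:368].mean(0))])
E
```

```text
322 [(70, 215), (71, 215), (72, 215), (73, 215), (74, 214), (75, 215), (76, 213), (77, 206), (78, 220), (79, 220), (80, 221), (81, 221), (82, 220), (83, 220), (84, 220), (85, 219), (86, 220), (87, 221), (88, 221), (89, 221), (90, 221), (91, 221), (92, 221), (93, 220), (94, 183), (95, 156), (96, 170), (97, 172), (98, 173), (99, 172), (100, 172), (101, 206), (102, 220), (103, 215), (104, 191), (105, 214), (106, 219), (107, 219), (108, 220), (109, 218), (110, 219), (111, 218), (112, 218), (113, 219), (114, 219), (115, 220), (116, 220), (117, 220), (118, 221), (119, 220), (120, 219), (121, 212), (122, 167), (123, 172), (124, 171), (125, 171), (126, 171), (127, 178), (128, 215), (129, 218), (130, 201), (131, 190), (132, 211), (133, 218), (134, 218), (135, 219), (136, 218), (137, 218), (138, 217), (139, 217), (140, 218), (141, 219), (142, 219), (143, 219), (144, 219), (145, 219), (146, 219), (147, 214), (148, 190), (149, 171), (150, 171), (151, 171), (152, 174), (153, 195), (154, 220), (155, 211), (156, 185), (157, 191), (158, 209), (159, 219), (160, 218), (161, 218), (162, 218), (163, 217
[... 1065 characters left out ...]
90, 180), (291, 183), (292, 187), (293, 187)] [(350, 195), (351, 193), (352, 190), (353, 187), (354, 185), (355, 182), (356, 179), (357, 172), (358, 160), (359, 167), (360, 179), (361, 184), (362, 184), (363, 182), (364, 183), (365, 183), (366, 183), (367, 184)]
158 [(276, 169), (277, 179), (278, 179), (279, 179), (280, 178), (281, 178), (282, 179), (283, 179), (284, 165), (285, 147), (286, 157), (287, 166), (288, 172), (289, 176), (290, 180), (291, 183), (292, 184), (293, 184)] [(350, 195), (351, 194), (352, 190), (353, 189), (354, 185), (355, 183), (356, 175), (357, 167), (358, 160), (359, 174), (360, 182), (361, 181), (362, 183), (363, 183), (364, 182), (365, 182), (366, 181), (367, 182)]
```

View pics/g_c1.png

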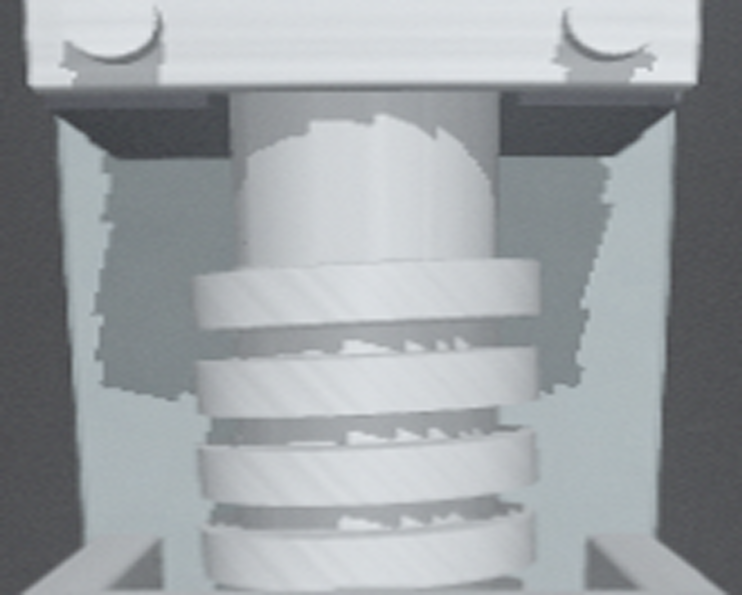

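```bash
python3 - <<'E'
from h import *
q=np.array([.59966,.80026,0,0]);pose=(np.array([528.0,44.3,146.65]),q/np.linalg.norm(q))
Rm=R.from_quat(pose[1]).as_matrix()
tool=lambda P:Rm.T@(P-pose[0])
L=[]
for r,a,b in [(85,282.9,359.6),(110,283.5,359),(135,283.3,358.6),(158,284.2,358.5)]:
    A=toz("wrist",(a,r),60,pose);B=toz("wrist",(b,r),60,pose);L.append(tool((A+B)/2));print(L[-1].round(2),np.linalg.norm(A-B).round(1))
L=np.array(L);c=np.polyfit(L[:,0],L[:,1],1);print(np.degrees(c[0]),c[1])
X=np.array([tool(toz("wrist",(322,r),84,pose))[0] for r in (94.1,121.6,148.0)]);print(X,"crest",X+4.6,"mod",(X+4.6-0.9)%15)
print("thread end x",tool(toz("wrist",(322,77),84,pose)))
for x,z in ((28,90),(698,90)): pass
A=toz("wrist",(240+28/4.5,86/3.4),88,pose);B=toz("wrist",(240+697/4.5,86/3.4),88,pose);print("strap",tool(A),tool(B))
A=toz("wrist",(240+85/4.5,535/3.4),15,pose);B=toz("wrist",(240+658/4.5,535/3.4),15,pose);print("base",tool(A),tool(B),tool((A+B)/2))
A=toz("wrist",(240+60/4.5,150/3.4),15,pose);B=toz("wrist",(240+674/4.5,150/3.4),15,pose);print("base",tool(A),tool(B),tool((A+B)/2))
E
```

```text
[80.4  -0.81 86.65] 47.3
[65.27 -0.83 86.65] 47.3
[49.66 -1.05 86.65] 48.0
[34.84 -0.82 86.65] 48.2
0.09937079206656756 -0.9784076080997187
[74.80299292 59.73384196 44.76010792] crest [79.40299292 64.33384196 49.36010792] mod [3.50299292 3.43384196 3.46010792]
thread end x [83.93290124 -0.30625156 62.65      ]
strap [110.24542498 -39.98766263  58.65      ] [110.1788328   37.92590626  58.65      ]
base [ 27.70549487 -49.51969288 131.65      ] [ 27.63417891  49.44445854 131.65      ] [ 2.76698369e+01 -3.76171715e-02  1.31650000e+02]
base [110.47253716 -49.93822424 131.65      ] [110.40889783  48.54006215 131.65      ] [110.44071749  -0.69908105 131.65      ]
```

```bash
python3 -m pendant '[{"x":1.5,"y":-0.4,"z":0,"wx":0,"wy":0,"wz":0.1,"claw":255},{"x":3.5,"y":-0.9,"z":3,"wx":0,"wy":0,"wz":0.1,"claw":255},{"x":3.5,"y":-0.9,"z":7,"wx":0,"wy":0,"wz":0.1,"claw":255},{"x":3.5,"y":-0.9,"z":11,"wx":0,"wy":0,"wz":0.1,"claw":255},{"x":3.5,"y":-0.9,"z":14,"wx":0,"wy":0,"wz":0.1,"claw":255}]'
python3 -m pendant '[{"x":0,"y":0,"z":0,"wx":0,"wy":0,"wz":0,"claw":255},{"x":0,"y":0,"z":0,"wx":0,"wy":0,"wz":0,"claw":255},{"x":0,"y":0,"z":0,"wx":0,"wy":0,"wz":0,"claw":255},{"x":0,"y":0,"z":0,"wx":0,"wy":0,"wz":0,"claw":255}]'
python3 -c "
from h import *
im,p=shot('wrist','pics/h_wrist.png');print(p)
cv2.imwrite('pics/h_c.png',cv2.resize(im[50:230,240:405],None,fx=4.5,fy=3.3,interpolation=cv2.INTER_CUBIC))
g=im[:,:,1].astype(float)
print([(i+70,int(v)) for i,v in enumerate(g[70:165,321:324].mean(1))])
for r in range(80,160,8): print(r,[int(v) for i,v in enumerate(g[r,276:292])],[int(v) for i,v in enumerate(g[r,350:368])])
delta([524.7,45.1,145],16.6)"
```

```text
clock: 7.45
eef_pos: [525.3, 48.6, 131.7]
tcp_rot: [0.599, 0.8, -0.0, -0.0]
ft_force: [-0.6, -0.4, -2.2]
opening: 11.6
clock: 7.85
eef_pos: [525.7, 48.6, 132.5]
tcp_rot: [0.6, 0.8, 0.0, 0.0]
ft_force: [0.4, 0.2, -1.9]
opening: 11.5
(array([525.7360742 ,  48.60368344, 132.45452895]), array([5.99525218e-01, 8.00355849e-01, 1.23085699e-04, 1.08691635e-04]))
[(70, 212), (71, 212), (72, 211), (73, 212), (74, 211), (75, 212), (76, 212), (77, 212), (78, 212), (79, 213), (80, 212), (81, 211), (82, 212), (83, 212), (84, 207), (85, 199), (86, 210), (87, 219), (88, 219), (89, 218), (90, 218), (91, 218), (92, 218), (93, 219), (94, 219), (95, 219), (96, 220), (97, 220), (98, 219), (99, 219), (100, 220), (101, 219), (102, 217), (103, 217), (104, 171), (105, 169), (106, 170), (107, 171), (108, 171), (109, 171), (110, 195), (111, 219), (112, 220), (113, 220), (114, 192), (115, 193), (116, 218), (117, 219), (118, 217), (119, 217), (120, 217), (121, 217), (122, 218), (123, 218), (124, 218), (125, 218), (126, 218), (127, 219), (128, 219), (129, 218), (130, 217), (131, 216), (132, 213), (133, 191), (134
[... 1557 characters left out ...]
178, 176, 174, 180, 183, 181, 182, 182]
136 [179, 181, 180, 178, 181, 181, 181, 181, 180, 165, 135, 136, 137, 134, 138, 134] [144, 142, 139, 135, 133, 133, 133, 134, 134, 140, 143, 150, 172, 183, 183, 184, 181, 183]
144 [179, 179, 181, 181, 179, 181, 169, 149, 149, 162, 169, 172, 176, 182, 181, 181] [201, 199, 197, 196, 194, 190, 189, 187, 186, 182, 174, 169, 157, 175, 183, 182, 182, 183]
152 [181, 178, 178, 180, 179, 182, 181, 168, 148, 156, 162, 167, 170, 176, 183, 186] [201, 201, 198, 197, 196, 193, 190, 186, 182, 178, 173, 169, 159, 165, 178, 181, 182, 182]
shift [ -3.08  -1.99 -12.53] turn [ 0.02  0.   -0.27] tcp [525.75  48.62 132.47] t 7.9 F [-0.06  0.08 -2.56] open 11.114095317336037
```

View pics/h_c.png

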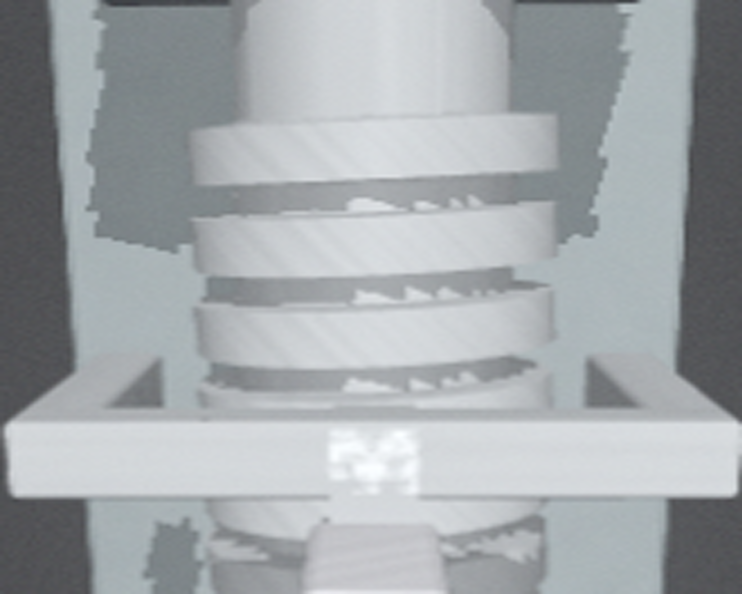

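```bash
cat > m.py <<'E'
from h import *
def meas(q,p,edges,rows,col):
    q=np.array(q);pose=(np.array(p),q/np.linalg.norm(q));Rm=R.from_quat(pose[1]).as_matrix()
    tool=lambda P:Rm.T@(P-pose[0])
    L=np.array([tool((toz("wrist",(a,r),60,pose)+toz("wrist",(b,r),60,pose))/2) for r,a,b in edges])
    c=np.polyfit(L[:,0],L[:,1],1);print("y mean",L[:,1].mean(),"slope",np.degrees(c[0]),"y@0",c[1])
    X=np.array([tool(toz("wrist",(col,r),84,pose))[0] for r in rows]);print(X,"mod",(X+4.6-0.9+7.5)%15-7.5)
E
python3 - <<'E'
from m import *
meas([.5995,.80036,0,0],[525.74,48.6,132.46],[(96,282.5,363.3),(120,283.3,363),(128,282.6,362.6),(144,282.5,362.3),(152,283.3,362.5)],(103.5,132.9,161),322)
E
```

```text
y mean 0.11710193396695338 slope 0.33646674314005776 y@0 -0.20697467075496953
[70.01521476 54.82803415 39.7451638 ] mod [-1.28478524 -1.47196585 -1.5548362 ]
```

```bash
python3 -m pendant '[{"x":-1.4,"y":0,"z":3,"wx":0,"wy":0,"wz":0.2,"claw":255},{"x":-1.4,"y":0,"z":8,"wx":0,"wy":0,"wz":0.2,"claw":255},{"x":-1.4,"y":0,"z":12,"wx":0,"wy":0,"wz":0.2,"claw":255},{"x":-1.4,"y":0,"z":15,"wx":0,"wy":0,"wz":0.2,"claw":255},{"x":-1.4,"y":0,"z":17,"wx":0,"wy":0,"wz":0.2,"claw":255}]'
python3 -m pendant '[{"x":0,"y":0,"z":2,"wx":0,"wy":0,"wz":0,"claw":255},{"x":0,"y":0,"z":4,"wx":0,"wy":0,"wz":0,"claw":255},{"x":0,"y":0,"z":6,"wx":0,"wy":0,"wz":0,"claw":255},{"x":0,"y":0,"z":6,"wx":0,"wy":0,"wz":0,"claw":255},{"x":0,"y":0,"z":6,"wx":0,"wy":0,"wz":0,"claw":255}]'
python3 -c "
from h import *
im,p=shot('wrist','pics/i_wrist.png');print(p)
cv2.imwrite('pics/i_c.png',cv2.resize(im[50:230,240:405],None,fx=4.5,fy=3.3,interpolation=cv2.INTER_CUBIC))
g=im[:,:,1].astype(float)
print([(i+70,int(v)) for i,v in enumerate(g[70:165,321:324].mean(1))])
for r in range(80,160,8): print(r,[int(v) for i,v in enumerate(g[r,276:292])],[int(v) for i,v in enumerate(g[r,350:370])])
delta([524.7,45.1,145],16.6)"
```

```text
clock: 8.4
eef_pos: [525.7, 47.3, 114.7]
tcp_rot: [0.601, 0.799, -0.0, -0.0]
ft_force: [-0.4, 0.2, -2.8]
opening: 11.4
clock: 8.9
eef_pos: [526.0, 47.3, 109.3]
tcp_rot: [0.601, 0.799, 0.0, -0.0]
ft_force: [-0.8, -0.2, -2.3]
opening: 11.6
(array([525.99057365,  47.26613773, 109.29737139]), array([ 6.00900247e-01,  7.99324023e-01,  2.55047609e-06, -2.50130624e-05]))
[(70, 213), (71, 213), (72, 214), (73, 213), (74, 213), (75, 214), (76, 213), (77, 213), (78, 212), (79, 213), (80, 208), (81, 202), (82, 219), (83, 221), (84, 220), (85, 221), (86, 220), (87, 219), (88, 219), (89, 219), (90, 220), (91, 221), (92, 220), (93, 221), (94, 221), (95, 221), (96, 221), (97, 221), (98, 221), (99, 220), (100, 219), (101, 218), (102, 184), (103, 158), (104, 170), (105, 172), (106, 173), (107, 173), (108, 173), (109, 180), (110, 219), (111, 221), (112, 222), (113, 213), (114, 185), (115, 203), (116, 219), (117, 219), (118, 218), (119, 218), (120, 216), (121, 218), (122, 218), (123, 219), (124, 219), (125, 220), (126, 219), (127, 220), (128, 219), (129, 221), (130, 220), (131, 220), (132, 218), (133, 
[... 1668 characters left out ...]
60, 178]
136 [181, 180, 181, 180, 181, 182, 166, 137, 136, 141, 149, 146, 145, 146, 158, 168] [149, 150, 145, 145, 145, 144, 138, 150, 164, 173, 180, 179, 181, 183, 183, 185, 186, 184, 184, 184]
144 [182, 182, 179, 167, 144, 146, 146, 146, 147, 144, 150, 145, 142, 134, 136, 139] [188, 190, 191, 196, 196, 197, 197, 196, 196, 196, 193, 191, 186, 182, 178, 175, 167, 159, 177, 184]
152 [181, 180, 169, 148, 153, 160, 167, 176, 177, 178, 182, 186, 188, 191, 188, 188] [207, 207, 206, 204, 204, 203, 201, 197, 195, 193, 190, 189, 187, 181, 180, 174, 169, 160, 175, 184]
shift [ -1.72  -1.89 -35.64] turn [ 0.01 -0.   -0.47] tcp [526.04  47.28 109.36] t 8.95 F [-0.01  0.58 -1.65] open 11.518347113768094
```

View pics/i_c.png

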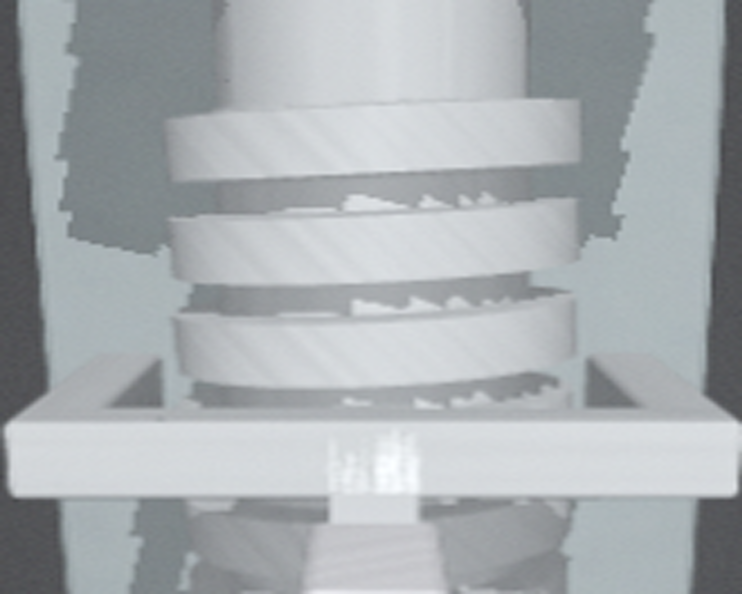

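```bash
python3 - <<'E'
from m import *
meas([.6009,.79932,0,0],[526.0,47.27,109.3],[(96,277,368.6),(120,277.9,367.8),(128,277.4,368.4),(152,278.2,367.5)],(102.0,135.3),322)
meas([.6009,.79932,0,0],[526.0,47.27,111],[(96,277,368.6),(120,277.9,367.8),(128,277.4,368.4),(152,278.2,367.5)],(102.0,135.3),322)
E
```

```text
y mean 0.13176937683231868 slope -0.022930959138901072 y@0 0.155517562276454
[71.18461902 56.06506747] mod [-0.11538098 -0.23493253]
y mean 0.13309772359322178 slope -0.022930959138966273 y@0 0.15679327488134615
[71.15462634 55.88143108] mod [-0.14537366 -0.41856892]
```

```bash
python3 -m pendant '[{"x":-0.2,"y":0,"z":1.5,"wx":0,"wy":0,"wz":0,"claw":255},{"x":-0.2,"y":0.1,"z":3,"wx":0,"wy":0,"wz":0,"claw":255},{"x":-0.2,"y":0.1,"z":4.5,"wx":0,"wy":0,"wz":0,"claw":255},{"x":-0.2,"y":0.1,"z":5.5,"wx":0,"wy":0,"wz":0,"claw":255},{"x":-0.2,"y":0.1,"z":6,"wx":0,"wy":0,"wz":0,"claw":255}]'
python3 -m pendant '[{"x":0,"y":0,"z":0.5,"wx":0,"wy":0,"wz":0,"claw":255},{"x":0,"y":0,"z":1,"wx":0,"wy":0,"wz":0,"claw":255}]'
python3 -m pendant '[{"x":0,"y":0,"z":0.5,"wx":0,"wy":0,"wz":0,"claw":255},{"x":0,"y":0,"z":1,"wx":0,"wy":0,"wz":0,"claw":255}]'
```

```text
clock: 9.45
eef_pos: [526.0, 47.1, 103.1]
tcp_rot: [0.601, 0.799, -0.0, -0.0]
ft_force: [0.4, 0.3, -1.2]
opening: 11.5
clock: 9.65
eef_pos: [526.1, 47.1, 102.6]
tcp_rot: [0.601, 0.799, -0.0, -0.0]
ft_force: [-2.8, -0.0, 5.2]
opening: 11.4
clock: 9.85
eef_pos: [526.2, 47.1, 102.4]
tcp_rot: [0.601, 0.799, 0.0, 0.0]
ft_force: [-5.1, -0.5, 12.6]
opening: 11.9
```

```bash
python3 -m pendant '[{"x":0,"y":-0.2,"z":-0.7,"wx":0,"wy":0,"wz":0,"claw":255},{"x":0,"y":-0.4,"z":-0.7,"wx":0,"wy":0,"wz":0,"claw":255}]'
python3 -m pendant '[{"x":0.3,"y":0,"z":0,"wx":0,"wy":0,"wz":0,"claw":255},{"x":0.6,"y":0,"z":0,"wx":0,"wy":0,"wz":0,"claw":255}]'
python3 -m pendant '[{"x":0.3,"y":0,"z":0,"wx":0,"wy":0,"wz":0,"claw":255},{"x":0.6,"y":0,"z":0,"wx":0,"wy":0,"wz":0,"claw":255}]'
```

```text
clock: 10.05
eef_pos: [526.1, 47.1, 102.6]
tcp_rot: [0.601, 0.799, 0.0, 0.0]
ft_force: [-1.3, -0.8, 6.1]
opening: 11.6
clock: 10.25
eef_pos: [526.1, 47.2, 102.5]
tcp_rot: [0.601, 0.799, 0.0, 0.001]
ft_force: [-1.2, -0.9, 5.4]
opening: 11.4
clock: 10.45
eef_pos: [525.6, 48.1, 101.9]
tcp_rot: [0.601, 0.799, 0.0, 0.0]
ft_force: [-0.4, 0.3, -1.9]
opening: 11.6
```

```bash
python3 -m pendant '[{"x":0,"y":0,"z":0.5,"wx":0,"wy":0,"wz":0,"claw":255},{"x":0,"y":0,"z":1,"wx":0,"wy":0,"wz":0,"claw":255}]'
python3 -m pendant '[{"x":0,"y":0,"z":0.5,"wx":0,"wy":0,"wz":0,"claw":255},{"x":0,"y":0,"z":1,"wx":0,"wy":0,"wz":0,"claw":255}]'
```

```text
clock: 10.65
eef_pos: [525.2, 48.2, 100.5]
tcp_rot: [0.601, 0.799, -0.0, -0.0]
ft_force: [-0.3, 0.2, -1.6]
opening: 12.0
clock: 10.85
eef_pos: [525.3, 48.1, 99.7]
tcp_rot: [0.601, 0.799, -0.0, -0.0]
ft_force: [-0.3, 0.3, -1.6]
opening: 11.4
```

The teeth are dropping into the gap with no resistance. I'll keep lowering gently.

```bash
python3 -m pendant '[{"x":0,"y":0,"z":0.5,"wx":0,"wy":0,"wz":0,"claw":255},{"x":0,"y":0,"z":1,"wx":0,"wy":0,"wz":0,"claw":255},{"x":0,"y":0,"z":1.5,"wx":0,"wy":0,"wz":0,"claw":255}]'
python3 -m pendant '[{"x":0,"y":0,"z":0.5,"wx":0,"wy":0,"wz":0,"claw":255},{"x":0,"y":0,"z":1,"wx":0,"wy":0,"wz":0,"claw":255}]'
```

```text
clock: 11.15
eef_pos: [525.4, 48.1, 98.4]
tcp_rot: [0.601, 0.799, -0.0, -0.0]
ft_force: [0.0, -0.1, -2.2]
opening: 11.3
clock: 11.35
eef_pos: [525.4, 48.2, 97.5]
tcp_rot: [0.601, 0.799, 0.0, -0.0]
ft_force: [-0.5, 0.8, -1.9]
opening: 11.5
```

```bash
python3 -m pendant '[{"x":0,"y":0,"z":0.4,"wx":0,"wy":0,"wz":0,"claw":255},{"x":0,"y":0,"z":0.4,"wx":0,"wy":0,"wz":0,"claw":255}]'
```

```text
clock: 11.55
eef_pos: [525.5, 48.2, 97.4]
tcp_rot: [0.601, 0.799, 0.0, 0.0]
ft_force: [-1.5, -0.1, 1.2]
opening: 11.4
```

```bash
python3 -m pendant '[{"x":0,"y":0,"z":0.3,"wx":0,"wy":0,"wz":0,"claw":255},{"x":0,"y":0,"z":0.3,"wx":0,"wy":0,"wz":0,"claw":255},{"x":0,"y":0,"z":0.3,"wx":0,"wy":0,"wz":0,"claw":255},{"x":0,"y":0,"z":0.3,"wx":0,"wy":0,"wz":0,"claw":255}]'
python3 -c "
from h import *
im,p=shot('wrist','pics/j_wrist.png');print(p);im,p=shot('scene','pics/j_scene.png')
cv2.imwrite('pics/j_s.png',cv2.resize(im[120:250,250:400],None,fx=5,fy=4.5,interpolation=cv2.INTER_CUBIC))
print(env.observe()['ft_force'])"
```

```text
clock: 11.95
eef_pos: [525.5, 48.2, 97.3]
tcp_rot: [0.601, 0.799, 0.0, 0.0]
ft_force: [-2.5, -0.3, 5.7]
opening: 11.2
(array([525.45548856,  48.19649346,  97.32639168]), array([6.00895169e-01, 7.99327835e-01, 7.51378402e-05, 5.52355443e-05]))
[-1.84037771  0.07861518  4.96309041]
```

View pics/j_s.png

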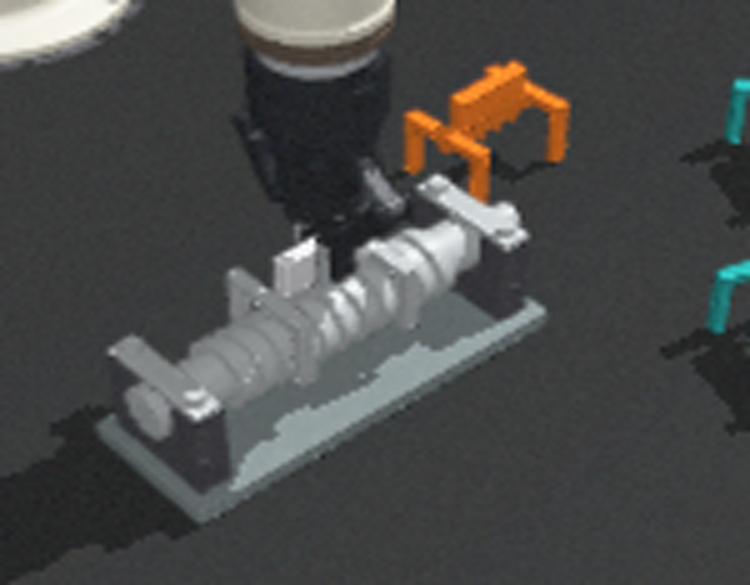

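View pics/j_wrist.png

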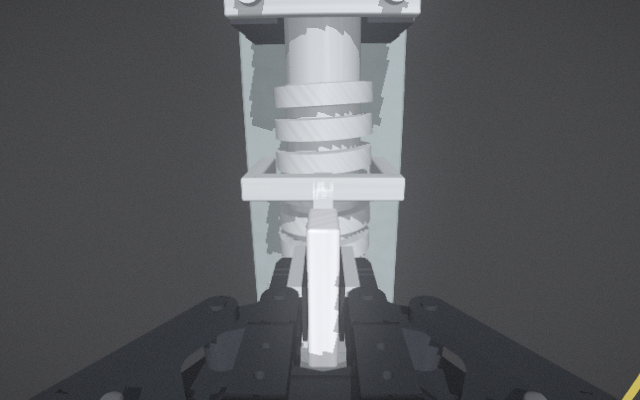

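```bash
python3 -m pendant '[{"x":0,"y":0,"z":-0.4,"wx":0,"wy":0,"wz":0,"claw":255},{"x":0,"y":0,"z":-0.4,"wx":0,"wy":0,"wz":0,"claw":150},{"x":0,"y":0,"z":-0.4,"wx":0,"wy":0,"wz":0,"claw":150},{"x":0,"y":0,"z":-0.4,"wx":0,"wy":0,"wz":0,"claw":150},{"x":0,"y":0,"z":-0.4,"wx":0,"wy":0,"wz":0,"claw":150}]'
python3 -m pendant '[{"x":0,"y":0,"z":-10,"wx":0,"wy":0,"wz":0,"claw":150},{"x":0,"y":0,"z":-22,"wx":0,"wy":0,"wz":0,"claw":150},{"x":0,"y":0,"z":-35,"wx":0,"wy":0,"wz":0,"claw":150},{"x":0,"y":0,"z":-45,"wx":0,"wy":0,"wz":0,"claw":150},{"x":0,"y":0,"z":-45,"wx":0,"wy":0,"wz":0,"claw":150}]'
python3 -m pendant '[{"x":0,"y":0,"z":0,"wx":0,"wy":0,"wz":0,"claw":255},{"x":0,"y":0,"z":0,"wx":0,"wy":0,"wz":0,"claw":255},{"x":0,"y":0,"z":0,"wx":0,"wy":0,"wz":0,"claw":255},{"x":0,"y":0,"z":0,"wx":0,"wy":0,"wz":0,"claw":255}]'
python3 -c "
from h import *
im,p=shot('wrist','pics/k_wrist.png');print(p);im,p=shot('scene','pics/k_scene.png')
cv2.imwrite('pics/k_s.png',cv2.resize(im[120:250,250:400],None,fx=5,fy=4.5,interpolation=cv2.INTER_CUBIC))
print(env.observe()['ft_force'])"
```

```text
clock: 12.55
eef_pos: [525.5, 48.1, 97.1]
tcp_rot: [0.601, 0.799, 0.0, 0.0]
ft_force: [0.5, 0.5, -0.0]
opening: 35.4
clock: 13.05
eef_pos: [527.0, 48.4, 144.6]
tcp_rot: [0.601, 0.799, 0.001, 0.002]
ft_force: [0.4, -0.2, 0.4]
opening: 35.0
clock: 13.45
eef_pos: [525.0, 48.1, 141.7]
tcp_rot: [0.601, 0.799, -0.0, -0.0]
ft_force: [-0.4, 0.2, -0.5]
opening: -0.0
(array([525.02164505,  48.09288814, 141.67004582]), array([ 6.00902620e-01,  7.99322060e-01, -3.58553443e-04, -3.96863803e-04]))
[ 0.54176295 -0.42785723 -0.27573046]
```

View pics/k_s.png

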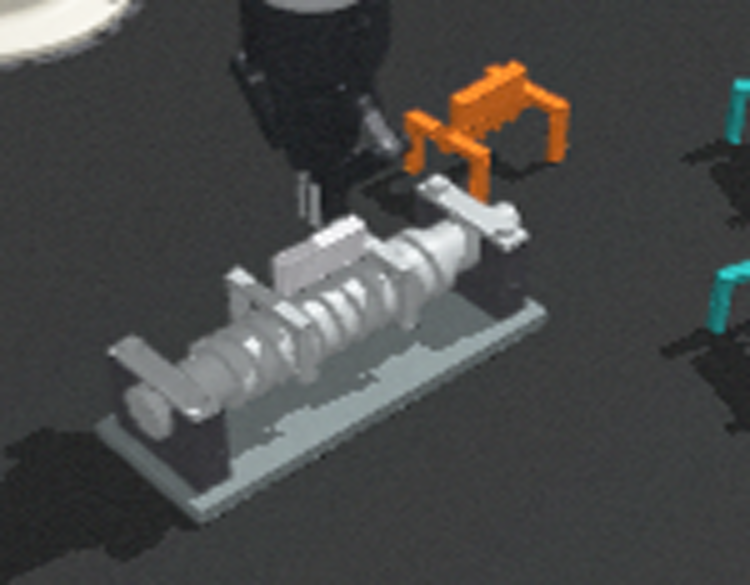

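View pics/k_wrist.png

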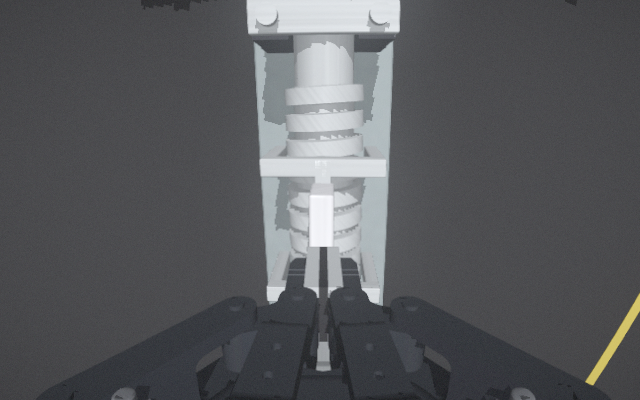

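```bash
python3 -m pendant '[{"x":0,"y":0,"z":4,"wx":0,"wy":0,"wz":0,"claw":255},{"x":0,"y":0,"z":8,"wx":0,"wy":0,"wz":0,"claw":255},{"x":0,"y":0,"z":11,"wx":0,"wy":0,"wz":0,"claw":255},{"x":0,"y":0,"z":13,"wx":0,"wy":0,"wz":0,"claw":255},{"x":0,"y":0,"z":13,"wx":0,"wy":0,"wz":0,"claw":255}]'
python3 -m pendant '[{"x":0,"y":0,"z":0.4,"wx":0,"wy":0,"wz":0,"claw":255},{"x":0,"y":0,"z":0.8,"wx":0,"wy":0,"wz":0,"claw":255}]'
python3 -m pendant '[{"x":0,"y":0,"z":0.4,"wx":0,"wy":0,"wz":0,"claw":255},{"x":0,"y":0,"z":0.8,"wx":0,"wy":0,"wz":0,"claw":255}]'
```

```text
clock: 14.05
eef_pos: [525.1, 48.1, 128.7]
tcp_rot: [0.601, 0.799, -0.0, -0.0]
ft_force: [-0.4, 0.5, 1.1]
opening: -0.5
clock: 14.25
eef_pos: [525.5, 48.2, 128.5]
tcp_rot: [0.601, 0.799, 0.0, 0.0]
ft_force: [-0.6, 0.3, 0.7]
opening: -0.2
clock: 14.45
eef_pos: [525.5, 48.1, 127.7]
tcp_rot: [0.601, 0.799, 0.0, 0.0]
ft_force: [0.4, 0.4, 0.5]
opening: 0.3
```

```bash
python3 -m pendant '[{"x":0,"y":0,"z":0.4,"wx":0,"wy":0,"wz":0,"claw":255},{"x":0,"y":0,"z":0.8,"wx":0,"wy":0,"wz":0,"claw":255}]'
python3 -m pendant '[{"x":0,"y":0,"z":0.3,"wx":0,"wy":0,"wz":0,"claw":255},{"x":0,"y":0,"z":0.5,"wx":0,"wy":0,"wz":0,"claw":255}]'
```

```text
clock: 14.65
eef_pos: [525.4, 48.1, 126.8]
tcp_rot: [0.601, 0.799, 0.0, 0.0]
ft_force: [-0.5, -1.2, -0.7]
opening: -0.1
clock: 14.85
eef_pos: [525.4, 48.1, 126.2]
tcp_rot: [0.601, 0.799, -0.0, -0.0]
ft_force: [-0.0, 0.2, -0.8]
opening: -0.2
```

```bash
python3 -m pendant '[{"x":0,"y":0,"z":0.3,"wx":0,"wy":0,"wz":0,"claw":255},{"x":0,"y":0,"z":0.5,"wx":0,"wy":0,"wz":0,"claw":255}]'
python3 -m pendant '[{"x":0,"y":0,"z":0.3,"wx":0,"wy":0,"wz":0,"claw":255},{"x":0,"y":0,"z":0.5,"wx":0,"wy":0,"wz":0,"claw":255}]'
```

```text
clock: 15.05
eef_pos: [525.4, 48.1, 125.8]
tcp_rot: [0.601, 0.799, 0.0, -0.0]
ft_force: [-0.5, -0.4, -0.5]
opening: 0.1
clock: 15.25
eef_pos: [525.4, 48.1, 125.3]
tcp_rot: [0.601, 0.799, -0.0, -0.0]
ft_force: [-0.1, -0.7, 0.2]
opening: -0.4
```

```bash
python3 -m pendant '[{"x":0,"y":0,"z":0.3,"wx":0,"wy":0,"wz":0,"claw":255},{"x":0,"y":0,"z":0.5,"wx":0,"wy":0,"wz":0,"claw":255}]'
python3 -m pendant '[{"x":0,"y":0,"z":0.2,"wx":0,"wy":0,"wz":0,"claw":255},{"x":0,"y":0,"z":0.4,"wx":0,"wy":0,"wz":0,"claw":255}]'
```

```text
clock: 15.45
eef_pos: [525.4, 48.1, 124.8]
tcp_rot: [0.601, 0.799, -0.0, -0.0]
ft_force: [0.3, 0.9, 0.3]
opening: -0.0
clock: 15.65
eef_pos: [525.7, 48.2, 124.6]
tcp_rot: [0.601, 0.799, 0.0, 0.0]
ft_force: [0.2, 0.3, 2.5]
opening: -0.3
```

Contact at 124.6 mm, against 124.5 expected for a fully home comb. Pressing lightly.

```bash
python3 -m pendant '[{"x":0,"y":0,"z":0.3,"wx":0,"wy":0,"wz":0,"claw":255},{"x":0,"y":0,"z":0.4,"wx":0,"wy":0,"wz":0,"claw":255},{"x":0,"y":0,"z":0.4,"wx":0,"wy":0,"wz":0,"claw":255}]'
python3 -m pendant '[{"x":0,"y":0,"z":0,"wx":0,"wy":0,"wz":0,"claw":255},{"x":0,"y":0,"z":0,"wx":0,"wy":0,"wz":0,"claw":255},{"x":0,"y":0,"z":0,"wx":0,"wy":0,"wz":0,"claw":255}]'
```

```text
clock: 15.95
eef_pos: [526.0, 48.3, 124.5]
tcp_rot: [0.601, 0.799, 0.0, 0.0]
ft_force: [0.6, 0.7, 5.7]
opening: 0.1
clock: 16.25
eef_pos: [526.1, 48.3, 124.5]
tcp_rot: [0.601, 0.799, 0.001, 0.0]
ft_force: [-0.1, -0.9, 5.3]
opening: 0.1
```

```bash
python3 -m pendant '[{"x":0,"y":0,"z":0.2,"wx":0,"wy":0,"wz":0,"claw":255},{"x":0,"y":0,"z":0.2,"wx":0,"wy":0,"wz":0,"claw":255},{"x":0,"y":0,"z":0.2,"wx":0,"wy":0,"wz":0,"claw":255},{"x":0,"y":0,"z":0.2,"wx":0,"wy":0,"wz":0,"claw":255}]'
python3 -m pendant '[{"x":0,"y":0,"z":-3,"wx":0,"wy":0,"wz":0,"claw":255},{"x":0,"y":0,"z":-15,"wx":0,"wy":0,"wz":0,"claw":255},{"x":0,"y":0,"z":-40,"wx":0,"wy":0,"wz":0,"claw":255},{"x":0,"y":0,"z":-70,"wx":0,"wy":0,"wz":0,"claw":255},{"x":0,"y":0,"z":-100,"wx":0,"wy":0,"wz":0,"claw":255}]'
python3 -m pendant '[{"x":-40,"y":0,"z":0,"wx":0,"wy":0,"wz":0,"claw":255},{"x":-80,"y":0,"z":0,"wx":0,"wy":0,"wz":0,"claw":255},{"x":-80,"y":0,"z":0,"wx":0,"wy":0,"wz":0,"claw":255},{"x":-80,"y":0,"z":0,"wx":0,"wy":0,"wz":0,"claw":255},{"x":-80,"y":0,"z":0,"wx":0,"wy":0,"wz":0,"claw":255}]'
python3 -c "
from h import *
im,p=shot('wrist','pics/l_wrist.png');print(p)
cv2.imwrite('pics/l_c.png',cv2.resize(im[0:250,220:420],None,fx=3,fy=2.4,interpolation=cv2.INTER_CUBIC));im,p=shot('scene','pics/l_scene.png')
print(env.observe()['ft_force'])"
```

```text
clock: 16.65
eef_pos: [526.2, 48.4, 124.5]
tcp_rot: [0.601, 0.799, 0.001, 0.001]
ft_force: [0.3, 0.1, 7.3]
opening: -0.0
clock: 17.15
eef_pos: [524.7, 47.9, 225.0]
tcp_rot: [0.601, 0.799, -0.001, -0.0]
ft_force: [0.4, 0.6, 0.3]
opening: 0.5
clock: 17.65
eef_pos: [547.2, -27.6, 223.8]
tcp_rot: [0.6, 0.8, 0.0, -0.001]
ft_force: [-1.0, -0.1, 0.4]
opening: 0.1
(array([547.15887828, -27.60328091, 223.76754909]), array([ 6.00491009e-01,  7.99631315e-01,  7.49373314e-05, -5.50408402e-04]))
[-0.64442028  0.59354625  0.20050664]
```

View pics/l_c.png

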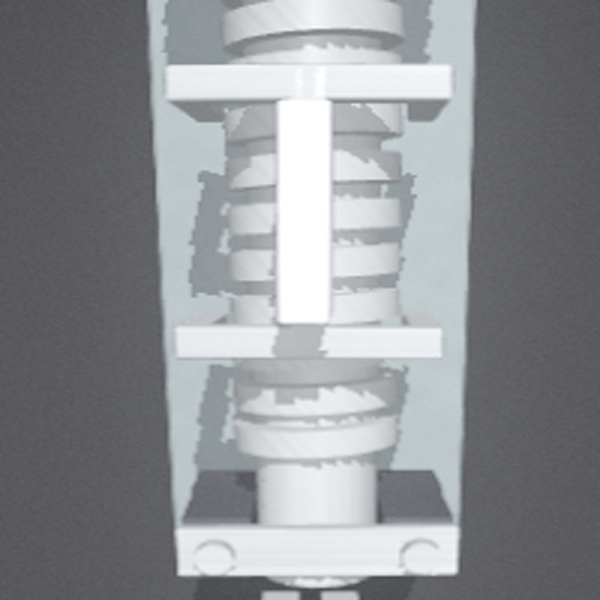

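View pics/l_scene.png

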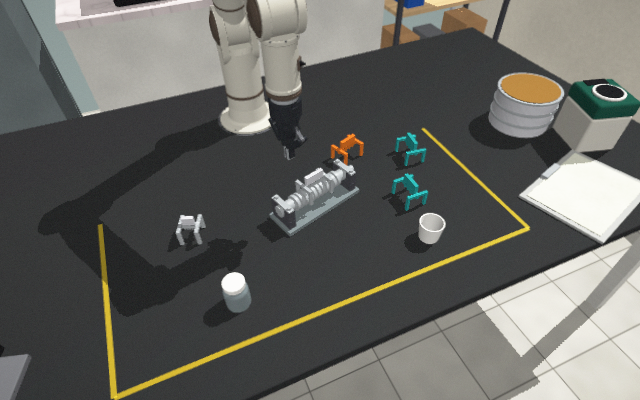

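```bash
python3 - <<'E'
from h import *
q=np.array([.60049,.79963,0,0]);pose=(np.array([547.16,-27.6,223.77]),q/np.linalg.norm(q))
Rm=R.from_quat(pose[1]).as_matrix();tool=lambda P:Rm.T@(P-pose[0])
f=lambda x,y:((x+.5)/3-.5+220,(y+.5)/2.4-.5)
for n,x,y,z in [("barfar",304,100,124.5),("barnear",303,321,124.5),("strap inner",315,527,88),("thread low end",315,460,84)]: print(n,tool(toz("wrist",f(x,y),z,pose)).round(1), toz("wrist",f(x,y),z,pose).round(1))
E
```

```text
barfar [107.5  -1.   99.3] [516.3  75.4 124.5]
barnear [49.3 -1.3 99.3] [532.2  19.4 124.5]
strap inner [-24.8   1.7 135.8] [555.7 -50.9  88. ]
thread low end [ -1.9   1.7 139.8] [549.3 -29.   84. ]
```

The lateral offsets suggest the comb might be leaning slightly, so I'll measure that before handing in.

```bash
python3 - <<'E'
from h import *
q=np.array([.600491,.799631,.000075,-.00055]);pose=(np.array([547.16,-27.6,223.77]),q/np.linalg.norm(q))
Rm=R.from_quat(pose[1]).as_matrix();tool=lambda P:Rm.T@(P-pose[0])
f=lambda x,y:((x+.5)/3-.5+220,(y+.5)/2.4-.5)
def mid(n,x1,x2,y,z):
    A=toz("wrist",f(x1,y),z,pose);B=toz("wrist",f(x2,y),z,pose);print(n,tool((A+B)/2).round(2),np.linalg.norm(A-B).round(2))
mid("bar far",278,330,105,124.5);mid("bar near",278,330,315,124.5)
for z in(94,97,100): mid("xbar far",166,452,68,z);mid("xbar near",177,441,330,z)
mid("thread",230,400,215,60);mid("thread",237,397,440,60);mid("base",160,467,300,15);mid("strap",177,457,530,88)
im=cv2.imread("pics/l_wrist.png")
cv2.imwrite("pics/l_d.png",cv2.resize(im[20:155,270:375],None,fx=7,fy=4.4,interpolation=cv2.INTER_CUBIC))
im=cv2.imread("pics/l_scene.png")
cv2.imwrite("pics/l_s.png",cv2.resize(im[155:240,260:370],None,fx=7,fy=7,interpolation=cv2.INTER_CUBIC))
E
```

```text
bar far [106.27  -0.97  99.37] 11.0
bar near [50.97 -1.07 99.32] 11.62
xbar far [1.2092e+02 1.1000e-01 1.2989e+02] 67.67
xbar near [4.3390e+01 5.0000e-02 1.2981e+02] 66.85
xbar far [1.2040e+02 1.0000e-01 1.2689e+02] 66.92
xbar near [4.3730e+01 5.0000e-02 1.2681e+02] 66.11
xbar far [1.1989e+02 1.0000e-01 1.2389e+02] 66.17
xbar near [4.4070e+01 5.0000e-02 1.2381e+02] 65.37
thread [ 79.04   1.74 163.85] 46.86
thread [ -0.77   2.39 163.77] 47.15
base [ 46.59   1.54 208.81] 99.49
strap [-25.88   2.22 135.74] 77.42
```

View pics/l_d.png

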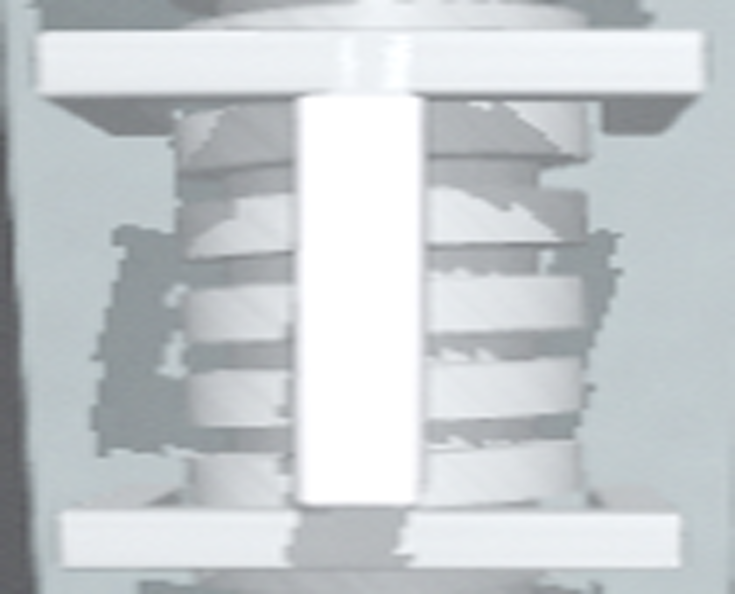

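View pics/l_s.png

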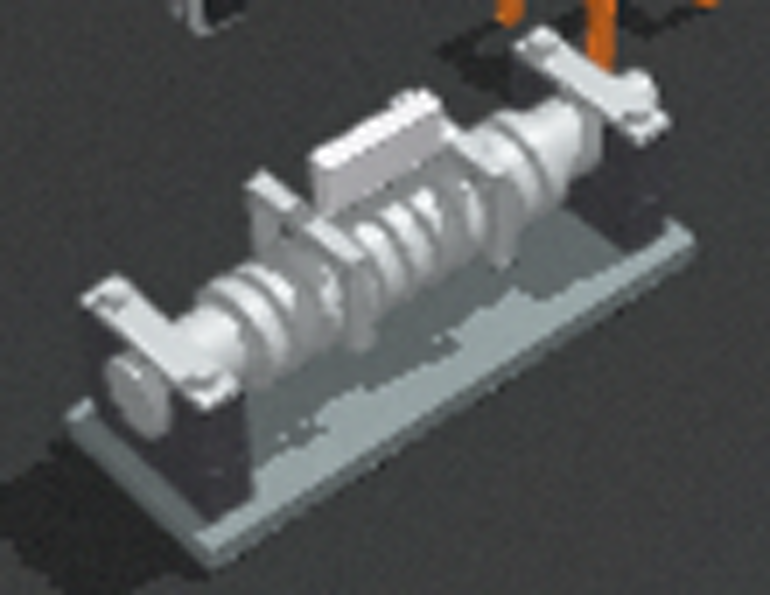

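The comb leans about 2.3° (0.04 rad, limit 0.1) and sits about 1 mm from the middle. Its bar top met the fingers at 124.5 mm, so it is fully home. Handing in.

```bash
python3 -c "
from station import env
print(env.close_job())"
```

```text
the job is handed in; nothing more can be done
None
```

The coarse comb is standing free in the thread, teeth fully home. I handed the job in at about 17.8 s of the 48 s allowed; no verdict is reported.

- **Seating:** I picked the comb up by its bar and set it astride the thread. It first landed on the crests, with about 15 N on the wrist sensor. I backed off, slid it about 1.2 mm along, and it dropped about 5.3 mm with no resistance.
- **Release and press:** I held it there lightly at about 6 N before letting go. I then pressed on top with the closed fingers at 5–7 N for about 0.9 s, and moved the arm clear.
- **Height:** While pressing, the fingers met the bar top at 124.5 mm, exactly where it should be when fully home.
- **Position:** The last wrist picture puts the comb about 1 mm from the middle, in line with the spindle. That distance is only good to a few millimetres, against the 35 mm allowed.
- **Lean:** The comb rests at a slight sideways lean of about 2.3° (0.04 rad, limit 0.1). I only saw this after the press, and left it as it was.
- **Other objects:** The arm stayed well away from the fine comb, cup and jar, and they look unmoved in the last scene picture.

One disagreement came up: the measured tool position was up to about 3 mm off the commanded moves. I corrected the alignment from the wrist pictures instead, and they were still about 1 mm off along the thread, which feeling along made up.

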